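Relay in, lever shut, and the valve shield held half turned for a hum check

ROBOT

A 6-joint arm with a two-finger parallel gripper is mounted at the origin on the work surface. World frame = base frame: x ahead of the robot, y to its left, z up, the work surface at z = 0. Lengths are in mm, angles in rad, forces in N, time in s.
With the tool pointing down it reaches from about 275 to 750 mm from the base axis. Payload 10.2 kg.
Tool frame: the origin (TCP) lies midway between the tips of the shut fingers; the grasp point (between the pads) lies 19 mm behind it (manip.grip_depth is the y of the grasp point in the tool frame, in mm); y points along the fingers, z is the direction in which the jaws open and shut, and the axes are right-handed (so a half turn about y gives the same grasp; the last joint's range is limited). The gripper opens to 85 mm and grips with 20 to 120 N. Pads are 22 mm wide; open, the fingers measure 114 mm over their backs; the gripper's body (76 mm by 85 mm) begins 54 mm behind the grasp point. The pads swing forward as they close: fully open they stand 13 mm farther back than shut.
Start: joints at [-1.554, 0.313, 1.498, -0, 1.331, -0.223], TCP at [124.678, -509.986, 194.894] pointing down, gripper open.
Joint ranges: [-2.94, 2.94], [-0.97, 2.17], [0.19, 2.56], [-1.23, 4.37], [0.02, 3.11], [-2.88, 2.88]. Speed limits (rad/s): [2.39, 2.39, 3.01, 3.14, 3.14, 3.14].

INTERFACE

Orientations are given as a unit quaternion [x, y, z, w].
In Python, from bench import manip, grab_frame, spot_in, trace gives the robot as it stands.
- The arm moves only by the tool drive_tool, never from a script. Its argument "plan" is a list of rows, each a list of 5 numbers: the shift along the tool's x, y, z in cm, then the turn about the tool's y in degrees, then the finger opening in cm, from 0 to 8.54. A call has 1 to 20 rows; each row shifts and turns the commanded pose from where the row before left it, along the tool's axes as they then stand; what a row does not reach is not made up. A row lasts 1/8 s, in which the tool goes at most 62.5 mm and 10.7 degrees, less where a joint would pass 70% of its speed; a pose out of reach is approached as far as the arm can. A call with a gripper value outside its range is refused whole. The fingers move at their own pace and stop on an object; "force" is the grip in N (left out, the last holds). Time passes only in rows, so rows that do not move let the fingers close. It gives the time, the measured TCP pose, the force and the opening at its end, in the units of the state.
- manip.state(): the state, without advancing time (a new reading comes with each control period).
- grab_frame(name): name is "scene" or "top"; returns a dict with "color" (384x512x3 uint8, red, green, blue), "mtx" (3x3 intrinsics, pixels), "rvec" (rotation vector, rad) and "tvec" (3), from world to camera coordinates, as OpenCV has them. Camera axes: x right, y down, z forward; pixel columns grow to the right and rows downward; lengths in mm; the calibration is good to about 2 mm. A picture is of the moment at which its call begins. There is no depth.
- manip.sign_off(): hands the job in, once; it reports no verdict.
Trained networks look in the newest picture that a camera, given by its name, has taken for a name from the list of things; names that differ only in an ending like _2 or _b are one class to them, and where a whole thing is asked for, a point or a joint stands for the part that bears it (a point fixed in the world has none). Each returns a list of dicts, best first, with "confidence" (0 to 1); they miss things now and then, are a little off and sometimes report something else, mostly with a low value. They report only what shows in the picture. A call takes as long as a camera call.
- spot_in(camera, query): "centre" ([x, y, z] in mm, in world coordinates, good to about 4 mm: the middle of the surface that is visible of it).
- trace(camera, query): "region" (384x512 bool, what is visible of it).
The state is a dict: "time_s": time; "qpos": joint angles; "dq": joint speeds; "joint_torque": joint torques, N m; "ee_pos": TCP position; "eef_rot": TCP orientation; "ft_force": force on the tool from outside, world axes, zero at the start; "ft_torque": the same for the moment, N m; "opening": opening from 0.0 (shut) to 1.0 (fully open).
Only numpy, scipy, OpenCV 4.12 (cv2) and the standard library are available. Lean on these libraries where they do the work, as an engineer would, in place of code of your own. Each camera call takes 0.05 s, during which the arm holds its last target.

TASK

Get the valve preamplifier ready for a hum check: plug the loose relay fully into its socket, swing the socket's retaining lever shut over it, then put the screening can over the bare valve, push it down so that its slots pass the two lugs, and twist it clockwise (seen from above) to about half-way to its locking click. Finish there, still gripping the can at the half-way twist: it must not click home and you must not let go, because it comes straight off again if it hums. Leave the carton, the tape roll and the screwdriver where they are.

Things in the scene. Friction and masses are not known exactly. Their poses are not given: they have to be found in the camera images.
- amp: Fixed valve preamplifier: chassis 240 (x) x 320 (y) mm, flat top 60 mm above the table, knobs on its -x front. Origin under its centre, on the table. In its frame: relay socket at x -50, y +85; valve socket at x -50, y -72. Transformers (up to 71 mm above the top), capacitors and another valve with its shield on stand beyond x +30; the rest of the top is free.
- valve_socket: Bare valve's socket on the chassis top. Origin on the valve's axis at the chassis top, z up. Flange 2 mm thick (44 mm disc plus a 60 x 18 mm bar with two screws along x); collar 29.6 mm across up to z 11.5, tapering to 24 at z 16; glass valve 24 mm across up to z 56. Two lugs stick out of the collar along +x and -x: 4 mm wide, z 7 to 10, out to 18.5 mm from the axis.
- shield_mid (a point): Centre, half-way up, of the loose aluminium screening can: 39 mm across, 32 inside, 68 high, about 70 g, closed top, standing upright on its open rim. Its x axis runs through two opposite slot mouths in the rim, each 36 degrees wide, and along the steel strap across its top; half a turn looks the same. Fully down on the valve this point is 36 mm above the valve socket's origin.
- shield: The same can; origin at the centre of its bottom rim, z up. Above each mouth an L-shaped slot (4 to 9 mm above the rim) runs counter-clockwise seen from above: the can locks by turning clockwise. With its x within 10 degrees of the valve socket's x it goes down over the lugs until its rim stops on the flange, 2 mm above the chassis top; else the rim stops on the lugs, 8 mm higher.
- shield_rim (a point): Centre of the can's bottom rim. Twist counted from lined up (can's x along the socket's x): free to 75 degrees; at 80 to 84 the lugs drop into the lock notch and the can springs up 2.5 mm (the click); half-way is 42. A spring inside pushes the can up over the last 6 mm of the way down, with 1.4 to 5.6 N; beyond 25 degrees the lugs let it rise only 1 mm.
- relay_socket: Black relay socket on the chassis top, 46 (x) x 34 (y) x 16 (z) mm. Origin: centre of its underside, at the chassis top. A pocket 24 (x) x 18 (y) mm, 10.5 mm deep, opens upward at its centre.
- lever (a joint): Retaining lever of the relay socket, rad: 0 shut (arm upright at the relay's side, nib over its top), up to 0.85 open (leaning out to the socket's +y). Hinge line along the socket's x at y +16.5, z +8 of the socket. A light push (1 to 2 N) on the outside of the arm towards the relay moves it and it stays where it is left; shut it only once the relay is fully down.
- lever_tip (a point): Outer side of the top end of the lever's arm, 44 mm from its hinge; the arm is 14 mm wide and 3 mm thick. Shut, it lies at y +18, z +52 in the relay socket's frame, with a 15 mm nib pointing over the relay.
- relay_mid (a point): Centre, half-way up, of the loose relay, standing upright: pale body 30 (x) x 24 (y) x 34 (z) mm on a black plug foot 21 x 15 x 9 mm (19 x 13 at its end); 43 mm high in all, about 45 g. It plugs in either way round, its x along the socket's x. Plugged in, the body's shoulder rests on the socket's top and this point is 28.3 mm above the chassis top.
- valve_carton: Bystander: small cardboard valve carton, 46 x 46 x 90 mm, standing. Origin under its centre.
- tape_roll: Bystander: roll of brown packing tape, 90 mm across, 48 mm high, lying flat. Origin under its centre.
- screwdriver: Bystander: stubby black-handled screwdriver, 120 mm long, lying near the carton. Origin under its middle, x along it.

How it is judged (in metres and radians):
On the way, in this order (a step that is already met when the one before it is completed fails the run):
1. the relay is fully down in its socket (z of relay_mid in the frame of relay_socket below 0.031 m and horizontal distance between relay_mid and relay_socket below 0.004 m and angle between relay_mid's own z axis and vertical below 0.1 rad and angle between the x axis of relay_mid and the x axis of relay_socket, either way round below 0.2 rad), for 0.2 s.
2. the retaining lever is shut over the seated relay (all of step 1 and value of joint lever below 0.1 rad), for 0.2 s.
3. the shield is down over the valve with the lugs in its slots (z of shield_mid in the frame of valve_socket below 0.039 m and horizontal distance between shield_mid and valve_socket below 0.004 m), for 0.05 s.
At the end, for the whole second after the job is handed in: Shield down on the lugs (within 3 mm of fully down, 4 mm of the axis, 0.1 rad of upright), twisted 27 to 57 degrees from lined up, gripped by the fingers (over 1 N); relay fully down in its socket (2.5 mm in height, 4 mm sideways, 0.2 rad) and lever shut (under 0.1 rad) (all of step 2 and all of step 3 and angle between the x axis of shield_mid and the x axis of valve_socket, either way round between 0.47 and 1 rad and angle between shield_mid's own z axis and vertical below 0.1 rad and contact force between the fingers and shield above 1 N); the arm keeps its last pose, push and grip.
It fails at once if the shield clicks into its lock (z of shield_mid in the frame of valve_socket below 0.041 m and horizontal distance between shield_mid and valve_socket below 0.004 m and angle between the x axis of shield_mid and the x axis of valve_socket, either way round above 1.4 rad).
It fails at once if the valve carton is disturbed (distance of valve_carton from where it was at the start of the episode above 0.03 m).
It fails at once if the tape roll is disturbed (distance of tape_roll from where it was at the start of the episode above 0.03 m).
It fails at once if the screwdriver is disturbed (distance of screwdriver from where it was at the start of the episode above 0.03 m).
It also fails if it takes over 72 s, if anything falls off the work surface, if the arm or the gripper's body presses on something with over 40 N, if the wrist force passes 120 N, or if a joint passes its speed limit or range.

## Working session

There is one attempt and no reset: what is moved stays moved. The work goes in short steps, Python scripts to look and compute and a tool call to move; the robot and the scene stay as the last step left them, time stands still between calls to the robot, and variables do not carry over. Pictures are saved under pics/ and viewed, and the job is handed in when it is done.

Besides the shell and the picture viewer there is one more tool, called after ">>>" as a command line: name --pt "numbers of a row" for each row, then --argument value for the rest. drive_tool: Moves the arm, as the interface text tells. Its arguments: {"type":"object","properties":{"plan":{"type":"array"},"force":{"type":"number"}},"required":["plan"]}

```bash
ls; mkdir -p pics; python3 - <<'E'
from bench import manip, grab_frame, spot_in, trace
import cv2,json
print(manip.state(), manip.grip_depth)
for n in("scene","top"):
    f=grab_frame(n); cv2.imwrite(f"pics/{n}0.png",f["color"][:,:,::-1]); print(n,f["mtx"],f["rvec"],f["tvec"])
    for q in("relay_mid","relay_socket","lever_tip","shield","valve_socket","valve_carton","tape_roll","screwdriver","amp"):
        print(q,[( [round(float(v)) for v in d["centre"]],round(d["confidence"],2)) for d in spot_in(n,q)])
print(manip.state()["time_s"])
E
```

```text
pics
{'time_s': 0.0, 'qpos': array([-1.55438362e+00,  3.13478741e-01,  1.49842080e+00,  1.53570284e-05,
        1.33101045e+00, -2.23379558e-01]), 'dq': array([ 0.00031646, -0.00106998, -0.00150864, -0.0005021 ,  0.0001004 ,
        0.00062208]), 'joint_torque': array([-7.18748906e-04, -4.12264788e+01, -2.59738630e+01, -2.46500749e-04,
        4.18260592e-03, -1.77246676e-06]), 'ee_pos': array([ 124.6858603 , -509.67168195,  194.32653305]), 'eef_rot': array([-0.08452174,  0.70249322, -0.7015678 ,  0.08462845]), 'ft_force': array([-0.29699941,  1.6436615 , -1.05239141]), 'ft_torque': array([0.0061944 , 0.02146078, 0.03018142]), 'opening': 0.9980522981530587} -18.700000000000003
scene [[382.90949467   0.         252.53201156]
 [  0.         382.90949467 194.52251965]
 [  0.           0.           1.        ]] [ 2.43241735  0.700656   -0.22913247] [-468.29738383 -175.03724012 1345.75618273]
relay_mid [([432, 368, 32], 0.45)]
relay_socket [([572, 103, 76], 0.52)]
lever_tip []
shield [([444, -362, 64], 0.66)]
valve_socket [([565, -63, 72], 0.72)]
valve_carton [([713, -369, 88], 0.6)]
tape_roll [([666, 357, 30], 0.64), ([620, -24, 62], 0.47)]
screwdriver [([591, -373, 23], 0.65)]
amp [([624, -19, 61], 0.75)]
top [[485.08745625   0.         261.16563658]
 [  0.         485.08745625 190.77192114]
 [  0.           0.           1.        ]] [ 2.16639353 -2.11223393  0.20454305] [ -34.55409463  552.54369957 1283.82920247]
relay_mid []
relay_socket [([572, 103, 76], 0.54)]
lever_tip [([570, 129, 91], 0.46), ([570, 101, 79], 0.26)]
shield [([436, -351, 68], 0.75)]
valve_socket [([551, -58, 64], 0.52)]
valve_carton [([701, -357, 91], 0.63)]
tape_roll [([664, 367, 37], 0.77)]
screwdriver [([584, -366, 23], 0.78)]
amp [([605, 8, 60], 0.79)]
1.0
```

View images.

View pics/scene0.png

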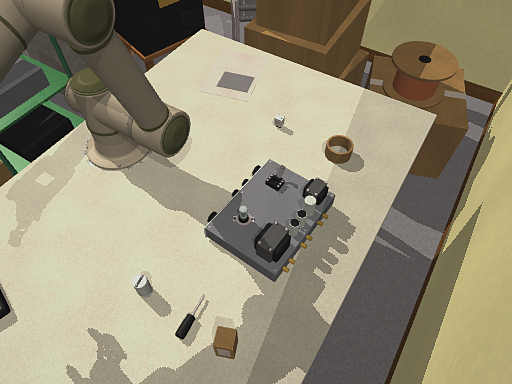

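View pics/top0.png

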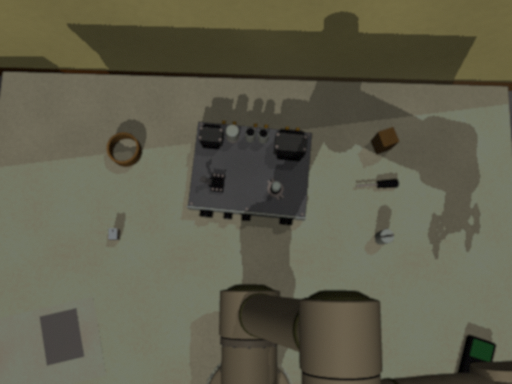

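```bash
python3 - <<'E'
import cv2
i=cv2.imread("pics/top0.png")
def c(n,im,x0,y0,x1,y1,s): cv2.imwrite(n,cv2.resize(im[y0:y1,x0:x1],None,fx=s,fy=s,interpolation=cv2.INTER_CUBIC))
c("pics/t_amp.png",i,150,60,320,200,4.5)
c("pics/t_rel.png",i,70,90,160,190,6)
c("pics/t_sh.png",i,340,100,430,190,6)
E
```

```text
(no output)
```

View pics/t_amp.png

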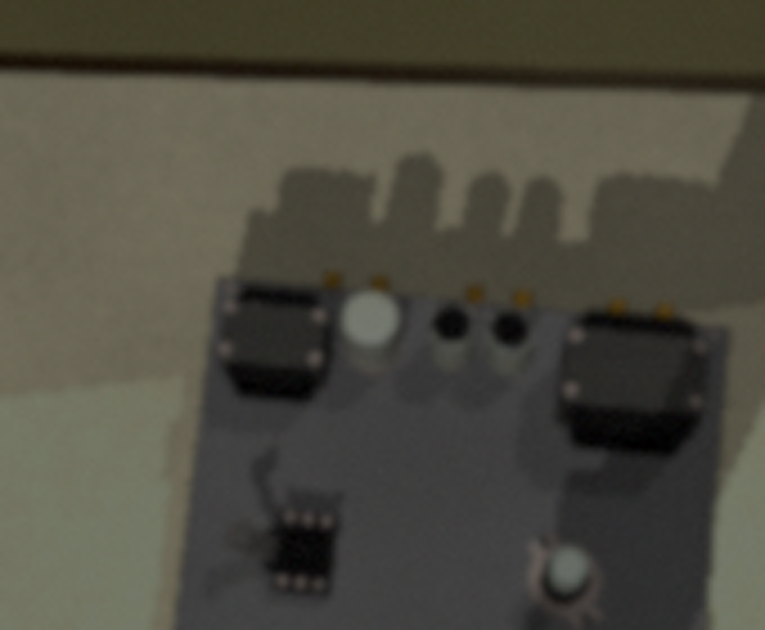

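```bash
python3 - <<'E'
import cv2,numpy as np
i=cv2.imread("pics/top0.png");s=cv2.imread("pics/scene0.png")
def c(im,x,y,r,k=380): return cv2.resize(im[y-r:y+r,x-r:x+r],(k,k),interpolation=cv2.INTER_CUBIC)
a=np.hstack([c(i,113,234,18),c(s,279,121,18)]);b=np.hstack([c(i,385,237,22),c(s,142,285,22)])
cv2.imwrite("pics/ra.png",a);cv2.imwrite("pics/rb.png",b)
cv2.imwrite("pics/s_amp.png",cv2.resize(s[150:290,195:345],None,fx=4,fy=4,interpolation=cv2.INTER_CUBIC))
E
```

```text
(no output)
```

View pics/ra.png

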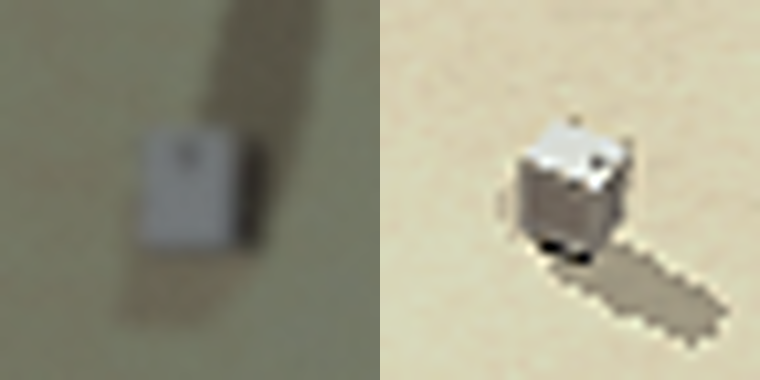

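View pics/rb.png

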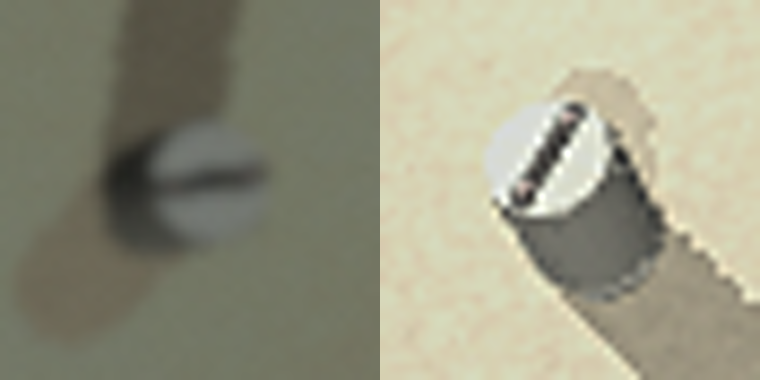

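View pics/s_amp.png

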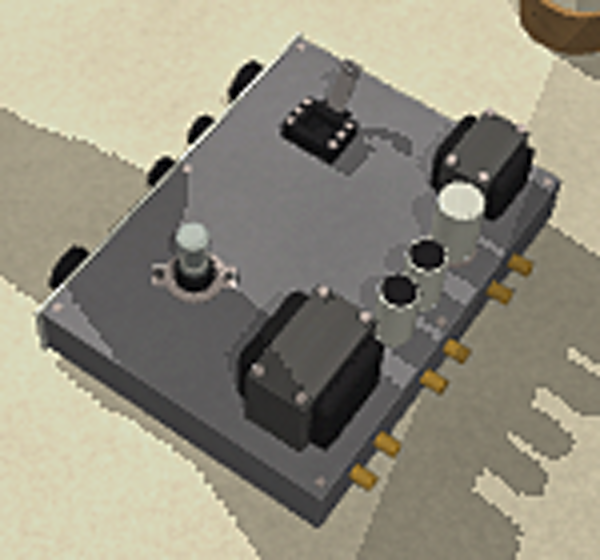

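```bash
cat > h.py <<'E'
import numpy as np,cv2
from scipy.optimize import minimize,least_squares
from scipy.ndimage import map_coordinates
CAM={}
def proj(f,P): return cv2.projectPoints(np.asarray(P,float).reshape(-1,3),f["rvec"],f["tvec"],f["mtx"],None)[0].reshape(-1,2)
def back(f,px,z):
    R=cv2.Rodrigues(f["rvec"])[0];c=-R.T@f["tvec"]
    d=R.T@np.linalg.inv(f["mtx"])@np.array([px[0],px[1],1.]);return c+d*(z-c[2])/d[2]
def rt(p,P):
    x,y,a=p;c,s=np.cos(a),np.sin(a);P=np.asarray(P,float)
    return np.c_[x+c*P[:,0]-s*P[:,1],y+s*P[:,0]+c*P[:,1],P[:,2]]
def hullmask(f,P,ss=4):
    q=cv2.convexHull(proj(f,P).astype(np.float32)).reshape(-1,2)
    m=np.zeros((384*ss,512*ss),np.uint8)
    cv2.fillPoly(m,[np.round(((q+0.5)*ss-0.5)*16).astype(np.int32)],1,shift=4)
    return cv2.resize(m.astype(np.float32),(512,384),interpolation=cv2.INTER_AREA)
def box(lx,ly,z0,z1): return [(a*lx/2,b*ly/2,z) for a in(-1,1) for b in(-1,1) for z in(z0,z1)]
def cyl(d,z0,z1): return [(d/2*np.cos(t),d/2*np.sin(t),z) for t in np.linspace(0,2*np.pi,40) for z in(z0,z1)]
def fitmask(fs,ms,P,p0,wfree=True):
    def cost(p):
        return sum(np.abs(hullmask(f,rt(p,P))-m).sum() for f,m in zip(fs,ms))
    best=None
    r=minimize(cost,p0,method="Nelder-Mead",options=dict(initial_simplex=np.array([p0]+[np.array(p0)+d for d in np.diag([6,6,0.3])]),xatol=.02,fatol=.05,maxiter=300))
    return r.x,r.fun
E
python3 - <<'E'
from h import *
from bench import *
import pickle
F={n:grab_frame(n) for n in("scene","top")}
T={}
for n in F:
    for q in("relay_mid","shield","relay_socket"):
        d=trace(n,q); T[n,q]=[(x["confidence"],x["region"]) for x in d[:2]]; print(n,q,[(c,m.sum(),np.argwhere(m).mean(0)) for c,m in T[n,q]])
pickle.dump((F,T),open("f0.pkl","wb"))
# amp
C=[(-120,160,60),(120,160,60),(-120,-160,60),(120,-160,60)]
obs={"scene":[(270,159.5),(333.8,195),(205,231.3),(275,278.8)],"top":[None,(198.4,122.2),None,(311.8,133.3)]}
def res(p,cams):
    r=[]
    for n in cams:
        q=proj(F[n],rt(p,C))
        r+=[q[i]-o for i,o in enumerate(obs[n]) if o is not None]
    return np.ravel(r)
for cams in(("scene",),("top",),("scene","top")):
    s=least_squares(res,[600,0,0],args=(cams,)); print(cams,s.x,np.degrees(s.x[2]),s.fun.round(1))
def edge(p,cams):
    t=np.linspace(.03,.97,150)[:,None];tot=0
    c=rt(p,C)
    for n in cams:
        g=cv2.GaussianBlur(cv2.cvtColor(F[n]["color"],cv2.COLOR_RGB2GRAY).astype(float),(0,0),1.0)
        gx=cv2.Sobel(g,cv2.CV_64F,1,0);gy=cv2.Sobel(g,cv2.CV_64F,0,1)
        for a,b in((0,1),(0,2),(2,3)) + (((1,3),) if n=="top" else ()):
            q=proj(F[n],c[a]*(1-t)+c[b]*t); d=q[-1]-q[0];nn=np.array([-d[1],d[0]])/np.linalg.norm(d)
            v=map_coordinates(gx,[q[:,1],q[:,0]],order=1)*nn[0]+map_coordinates(gy,[q[:,1],q[:,0]],order=1)*nn[1]
            tot-=np.clip(np.abs(v),0,80).mean()
    return tot
for cams in(("scene",),("top",),("scene","top")):
    r=minimize(edge,s.x,args=(cams,),method="Nelder-Mead",options=dict(initial_simplex=np.array([s.x]+[s.x+d for d in np.diag([4,4,.03])])))
    print("edge",cams,r.x,np.degrees(r.x[2]),r.fun)
E
```

```text
scene relay_mid [(0.48, np.int64(85), array([120.07058824, 278.88235294]))]
scene shield [(0.56, np.int64(331), array([285.09365559, 141.66767372])), (0.52, np.int64(647), array([341.91499227, 225.34930448]))]
scene relay_socket [(0.65, np.int64(304), array([179.06907895, 275.72368421])), (0.2, np.int64(262), array([216.5610687 , 243.10305344]))]
top relay_mid [(0.2, np.int64(57), array([179.47368421, 205.66666667]))]
top shield [(0.59, np.int64(235), array([236.14468085, 384.6       ])), (0.45, np.int64(216), array([183.25      , 384.51851852]))]
top relay_socket [(0.73, np.int64(279), array([181.83512545, 214.74551971]))]
('scene',) [ 6.16665623e+02  3.71752804e+00 -6.20697312e-02] -3.5563336333395656 [-1.3  0.8  1.4  0.9 -0.8 -0.5  0.6 -1. ]
('top',) [ 6.09002911e+02  9.20849593e+00 -7.15041323e-02] -4.096885001261706 [-0.5 -0.1  0.5  0. ]
('scene', 'top') [ 6.13871851e+02  5.62658223e+00 -6.10372835e-02] -3.4971787364405524 [-1.8  0.1  0.8  0.  -1.2 -1.4  0.1 -2.2  0.3 -1.2  1.4 -2.2]
edge ('scene',) [ 6.11077717e+02  1.11705121e+01 -6.39092200e-02] -3.661728575889337 -217.76949714319102
edge ('top',) [ 6.09554929e+02  1.04617927e+01 -6.18655994e-02] -3.5446377445084662 -250.34373880043023
edge ('scene', 'top') [ 6.09820667e+02  1.08092384e+01 -6.23068856e-02] -3.569921580253492 -466.43778767194675
```

```bash
cat >> h.py <<'E'
def grads(f,s=0.8):
    g=cv2.GaussianBlur(cv2.cvtColor(f["color"],cv2.COLOR_RGB2GRAY).astype(float),(0,0),s)
    return cv2.Sobel(g,cv2.CV_64F,1,0),cv2.Sobel(g,cv2.CV_64F,0,1)
def edgescore(f,G,polys,clip=1e9):
    # polys: list of closed/open 3D polylines densely sampled
    tot=0
    for c in polys:
        q=proj(f,c);d=np.gradient(q,axis=0);nn=np.c_[-d[:,1],d[:,0]]/(np.linalg.norm(d,axis=1)[:,None]+1e-9)
        v=sum(map_coordinates(G[k],[q[:,1],q[:,0]],order=1)*nn[:,k] for k in(0,1))
        tot-=np.clip(np.abs(v),0,clip).mean()*len(c)
    return tot
def rectpoly(lx,ly,z,n=30):
    t=np.linspace(0,1,n)[:,None];k=[np.array(v,float) for v in((-lx/2,-ly/2,z),(lx/2,-ly/2,z),(lx/2,ly/2,z),(-lx/2,ly/2,z))]
    return [k[i]*(1-t)+k[(i+1)%4]*t for i in range(4)]
def circ(d,z,n=80): 
    t=np.linspace(0,2*np.pi,n);return np.c_[d/2*np.cos(t),d/2*np.sin(t),0*t+z]
def fitedge(fs,polys,p0,step=(4,4,.15),free=3):
    Gs=[grads(f) for f in fs]
    def cost(p):
        pp=np.r_[p,[0]*(3-len(p))]
        return sum(edgescore(f,G,[rt(pp,c) for c in polys]) for f,G in zip(fs,Gs))
    best=None
    for k in range(6):
        p=np.array(p0[:free],float)+np.random.RandomState(k).randn(free)*np.array(step[:free])*(.7 if k else 0)
        r=minimize(cost,p,method="Nelder-Mead",options=dict(initial_simplex=np.array([p]+[p+d for d in np.diag(step[:free])])))
        if best is None or r.fun<best.fun: best=r
    return best.x,best.fun
E
python3 - <<'E'
from h import *
import pickle
F,T=pickle.load(open("f0.pkl","rb"))
amp=[609.8,10.8,-.0623]
for nm,P in(("vs",(-50,-72,60)),("vtop",(-50,-72,116)),("rs",(-50,85,60))):
    w=rt(amp,[P]);print(nm,w.round(1),[proj(F[n],w).round(1) for n in F])
for n in F: print(n,back(F[n],{"scene":(279.6,116.5),"top":(113-18+190/10.55,234-18+187/10.55)}[n],43))
cams=(("scene",),("top",),("scene","top"))
for c in cams:
    x,f=fitedge([F[n] for n in c],rectpoly(30,24,43),[432,366,0]); print("relay",c,x.round(2),np.degrees(x[2]).round(1),f)
for c in cams:
    x,f=fitedge([F[n] for n in c],[circ(39,68)],[436,-355],free=2); print("shield",c,x.round(2),f)
    x,f=fitedge([F[n] for n in c],[rt((*rt(amp,[(-50,-72,0)])[0,:2],0),circ(44,62))],[0,0],free=2); print("vs flange offs",c,x.round(2),f)
m=[T["scene","relay_mid"][0][1]]
print(fitmask([F["scene"]],m,box(30,24,9,43)+box(21,15,0,9),[432,366,0.]))
m=[T["scene","shield"][0][1],T["top","shield"][0][1]]
for k in ([0],[1],[0,1]): print(fitmask([[F["scene"],F["top"]][i] for i in k],[m[i] for i in k],cyl(39,0,68),[436,-355,0.]))
E
```

```text
vs [[555.4 -57.9  60. ]] [array([[242.3, 218.6]]), array([[275. , 189.6]])]
vtop [[555.4 -57.9 116. ]] [array([[241.9, 207.7]]), array([[276. , 185.9]])]
rs [[565.2  98.7  60. ]] [array([[273. , 183.2]]), array([[217.5, 184.5]])]
scene [427.27358901 381.7696967   43.        ]
top [425.71031353 376.21063818  43.        ]
relay ('scene',) [4.3880e+02 3.5486e+02 3.8000e-01] 22.0 -20674.72279360624
relay ('top',) [ 4.2724e+02  3.6842e+02 -1.6000e-01] -9.1 -6443.314496411765
relay ('scene', 'top') [4.3834e+02 3.5673e+02 3.3000e-01] 18.8 -25441.981695209855
shield ('scene',) [ 435.93 -360.13] -10871.649711586011
vs flange offs ('scene',) [-6.17  1.09] -11383.058816738627
shield ('top',) [ 432.59 -344.04] -5034.3757427566525
vs flange offs ('top',) [1.47 0.5 ] -3552.814817414064
shield ('scene', 'top') [ 436.01 -360.22] -14933.2038761293
vs flange offs ('scene', 'top') [-5.36 -0.17] -13304.68052150251
(array([425.62344953, 380.98015195,   0.51330882]), np.float64(26.1875))
(array([ 4.35633778e+02, -3.58016645e+02,  2.27866749e-01]), np.float64(32.5625))
(array([ 4.38115548e+02, -3.61415986e+02,  7.92334819e-02]), np.float64(29.3125))
(array([ 4.37245366e+02, -3.58936939e+02,  9.88512297e-02]), np.float64(72.8125))
```

```bash
python3 - <<'E'
from h import *
import pickle
F,T=pickle.load(open("f0.pkl","rb"))
def m(p,s,o): return (np.array(p)+.5)/s-.5+np.array(o)
s=380/36
tp=[m(p,s,(95,216)) for p in((143,128),(238,128),(238,248),(143,248))]
sc=[m(p,s,(261,103)) for p in((525-380,158),(563-380,118),(630-380,145),(595-380,188))]
for n,q in(("top",tp),("scene",sc)):
    W=np.array([back(F[n],p,43) for p in q]);print(n,W.round(1).tolist(),W.mean(0))
    for i in range(4):
        d=W[(i+1)%4]-W[i];print(np.linalg.norm(d).round(1),np.degrees(np.arctan2(d[1],d[0])).round(1))
s=380/44
for n,q,o in(("top",[(152,190),(268,170)],(363,215)),("scene",[(140,195),(195,108)],(120,263))):
    W=np.array([back(F[n],m(p,s,o),68) for p in q]);d=W[1]-W[0];print(n,W.mean(0),np.linalg.norm(d),np.degrees(np.arctan2(d[1],d[0])))
i=F["top"]["color"][:,:,::-1]
a=cv2.resize(i[222:246,101:125],(576,576),interpolation=cv2.INTER_NEAREST);cv2.imwrite("pics/rel_nn.png",cv2.convertScaleAbs(a,alpha=1.5))
b=cv2.resize(F["scene"]["color"][108:136,264:292,::-1],(560,560),interpolation=cv2.INTER_NEAREST);cv2.imwrite("pics/rel_nn2.png",b)
E
```

```text
top [[441.7, 390.6, 43.0], [442.3, 366.5, 43.0], [411.7, 364.2, 43.0], [411.1, 388.3, 43.0]] [426.70164034 377.39751338  43.        ]
24.2 -88.5
30.7 -175.8
24.1 91.4
30.7 4.4
scene [[413.8, 367.2, 43.0], [414.9, 391.0, 43.0], [440.7, 391.5, 43.0], [441.0, 367.1, 43.0]] [427.62395735 379.19983621  43.        ]
23.8 87.5
25.8 1.1
24.4 -89.3
27.2 179.8
top [ 437.71983938 -359.37009921   68.        ] 36.94139799584711 -78.91048552800146
scene [ 435.87560321 -357.446147     68.        ] 29.628963234984905 99.30102238032941
```

View pics/rel_nn.png

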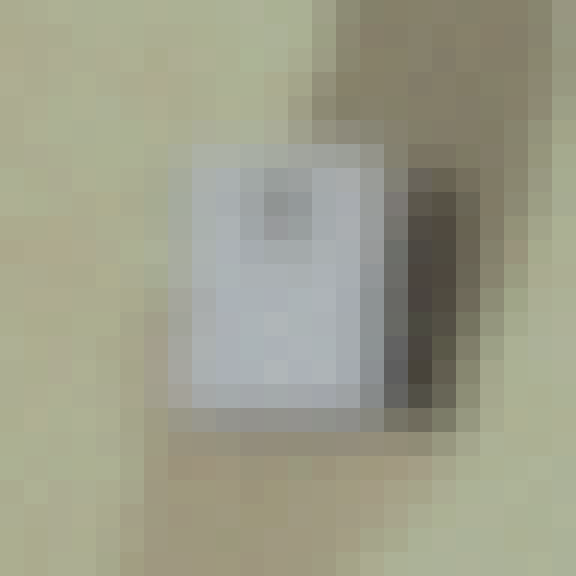

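View pics/rel_nn2.png

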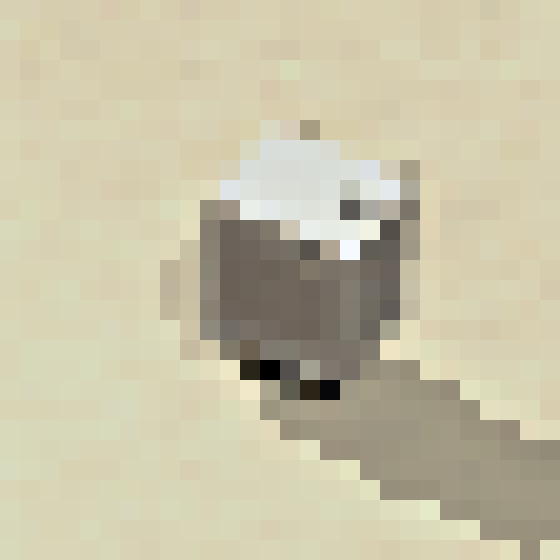

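```bash
cat >> h.py <<'E'
from scipy.spatial.transform import Rotation as Rn
def toolinfo(st):
    R=Rn.from_quat(st["eef_rot"]).as_matrix()
    return R
def plan(st,tgt,yaw=None):
    """tgt xyz of TCP, yaw deg of tool z axis in world (mod 180). prints shift in tool cm and turn"""
    R=toolinfo(st);d=np.array(tgt)-st["ee_pos"]
    print("t",round(st["time_s"],2),"pos",st["ee_pos"].round(1),"zyaw",np.degrees(np.arctan2(R[1,2],R[0,2])).round(2),"tilt",np.degrees(np.arccos(-R[2,1])).round(2),"q",st["qpos"].round(2),"F",st["ft_force"].round(1),"op",round(st["opening"]*85.4,1))
    print("shift cm",(R.T@d/10).round(2))
    if yaw is not None:
        cur=np.degrees(np.arctan2(R[1,2],R[0,2]));e=(yaw-cur+90)%180-90
        print("turn about tool y deg",round(-e,2),"or",round(-e+180*np.sign(e),2))
E
python3 - <<'E'
from h import *
from bench import manip
st=manip.state();R=toolinfo(st);print(R.round(3))
plan(st,[427,378,120],2.5)
plan(st,[420,0,250],2.5)
E
```

```text
[[-0.971 -0.     0.238]
 [-0.238  0.    -0.971]
 [ 0.    -1.    -0.   ]]
t 1.4 pos [ 124.7 -510.   194.9] zyaw -76.26 tilt 0.0 q [-1.55  0.31  1.5  -0.    1.33 -0.22] F [-0.1  0.3 -0.2] op 85.5
shift cm [-50.46   7.49 -79.08]
turn about tool y deg -78.76 or 101.24
t 1.4 pos [ 124.7 -510.   194.9] zyaw -76.26 tilt 0.0 q [-1.55  0.31  1.5  -0.    1.33 -0.22] F [-0.1  0.3 -0.2] op 85.5
shift cm [-40.8   -5.51 -42.52]
turn about tool y deg -78.76 or 101.24
```

>>> drive_tool --pt "0 0 0 -9.85 8.5" --pt "0 0 0 -9.85 8.5" --pt "0 0 0 -9.85 8.5" --pt "0 0 0 -9.85 8.5" --pt "0 0 0 -9.85 8.5" --pt "0 0 0 -9.85 8.5" --pt "0 0 0 -9.85 8.5" --pt "0 0 0 -9.8 8.5" --pt "-4.2 -0.4 3.5 0 8.5" --pt "-4.2 -0.4 3.5 0 8.5" --pt "-4.2 -0.4 3.5 0 8.5" --pt "-4.2 -0.4 3.5 0 8.5" --pt "-4.2 -0.4 3.5 0 8.5" --pt "-4.2 -0.4 3.5 0 8.5" --pt "-4.2 -0.4 3.5 0 8.5" --pt "-4.2 -0.4 3.5 0 8.5" --pt "-4.2 -0.4 3.5 0 8.5" --force 30

```text
time_s: 3.52
ee_pos: [423.9, -117.1, 231.3]
eef_rot: [-0.511, 0.489, -0.489, 0.511]
ft_force: [0.5, -1.8, 0.1]
opening: 0.994
```

```bash
python3 - <<'E'
from h import *
from bench import manip
plan(manip.state(),[427,378,100],2.5)
E
```

```text
t 3.52 pos [ 423.9 -117.1  231.3] zyaw 2.49 tilt 0.04 q [-0.54  0.09  1.67 -0.    1.38 -0.58] F [ 0.5 -1.8  0.1] op 84.8
shift cm [-49.45  13.11   2.45]
turn about tool y deg -0.01 or 179.99
```

>>> drive_tool --pt "-5.5 0 0.27 0 8.5" --pt "-5.5 0 0.27 0 8.5" --pt "-5.5 1 0.27 0 8.5" --pt "-5.5 1.5 0.27 0 8.5" --pt "-5.5 2 0.27 0 8.5" --pt "-5.5 2 0.27 0 8.5" --pt "-5.5 2 0.27 0 8.5" --pt "-5.5 2 0.27 0 8.5" --pt "-5.4 2.5 0.27 0 8.5" --pt "0 0 0 0 8.5"

```text
time_s: 4.78
ee_pos: [424.1, 378.0, 98.4]
eef_rot: [0.513, -0.489, 0.488, -0.51]
ft_force: [0.4, -0.2, -0.3]
opening: 0.999
```

```bash
python3 - <<'E'
from h import *
from bench import *
F={n:grab_frame(n) for n in("scene","top")}
st=manip.state()
plan(st,[427,378,12],2.5)
im=[]
for n in F:
    u=proj(F[n],[st["ee_pos"]])[0];print(n,u,proj(F[n],[[427,378,43]]))
    c=F[n]["color"][:,:,::-1].copy();x,y={"scene":(280,115),"top":(113,233)}[n]
    im.append(cv2.resize(c[y-32:y+32,x-32:x+32],(400,400),interpolation=cv2.INTER_CUBIC))
cv2.imwrite("pics/a1.png",np.hstack(im))
E
```

```text
t 4.88 pos [425.7 375.8 100.8] zyaw 2.53 tilt 0.03 q [ 0.52  0.49  1.49 -0.    1.16  0.47] F [ 0.1  0.1 -0.4] op 85.3
shift cm [-0.22  8.88  0.14]
turn about tool y deg 0.03 or -179.97
scene [279.27050168 104.72135316] [[279.00696044 117.091631  ]]
top [106.88076512 231.84857177] [[112.37972055 233.23033018]]
```

View pics/a1.png

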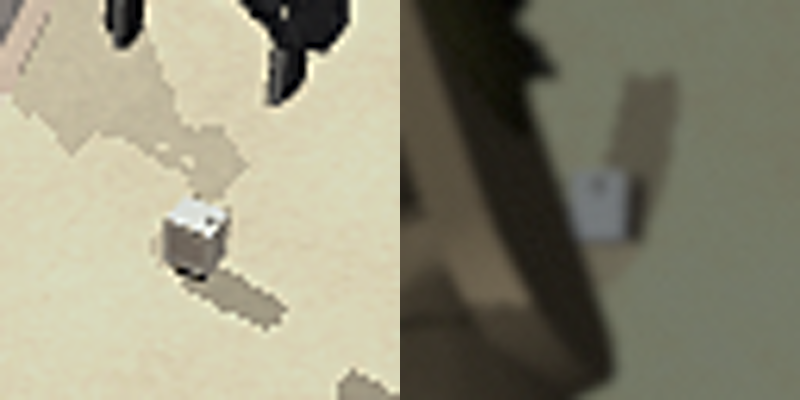

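```bash
python3 - <<'E'
from h import *
from bench import *
F={n:grab_frame(n) for n in("scene",)}
st=manip.state()
R=toolinfo(st)
c=F["scene"]["color"][:,:,::-1].copy();
c=cv2.resize(c[60:140,240:320],(640,640),interpolation=cv2.INTER_CUBIC)
for s in(-1,1):
  for k in(42.5,57):
    for x in(-11,11):
      p=proj(F["scene"],[st["ee_pos"]+R@np.array([x,-13,s*k])])[0];print(p.round(1))
      q=((p-[240,60]+.5)*8).astype(int);cv2.circle(c,tuple(map(int,q)),3,(0,0,255),-1)
cv2.imwrite("pics/a2.png",c)
E
```

```text
[270.1  95.8]
[267.   99.5]
[266.4  94.5]
[263.3  98.1]
[292.2 104. ]
[289.3 107.8]
[296.  105.4]
[293.1 109.3]
```

View pics/a2.png

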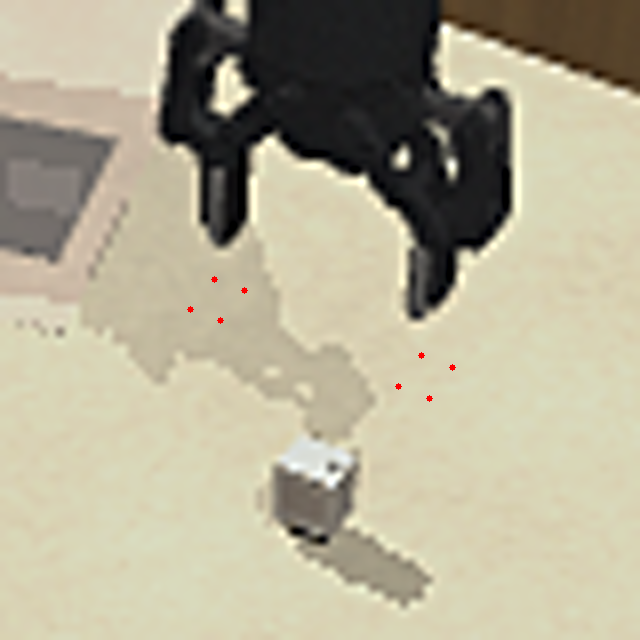

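```bash
python3 - <<'E'
from h import *
from bench import *
import pickle
F,T=pickle.load(open("f0.pkl","rb"))
f=F["scene"];print(proj(f,[[0,0,0],[0,0,100],[0,-95,0],[0,95,0],[425.7,375.8,100.8],[425.7,375.8,140],[425.7,375.8,160],[425.7,375.8,187]]).round(1))
R=cv2.Rodrigues(f["rvec"])[0];print(-R.T@f["tvec"],R[2])
R=cv2.Rodrigues(F["top"]["rvec"])[0];print(-R.T@F["top"]["tvec"],R[2], proj(F["top"],[[0,0,0]]))
f=grab_frame("scene");cv2.imwrite("pics/a3.png",f["color"][:,:,::-1])
print(f["rvec"],f["tvec"]);print(manip.state()["ee_pos"])
print(spot_in("scene","relay_mid"))
E
```

```text
[[119.3 144.7]
 [110.7 123.8]
 [ 99.5 162.1]
 [137.7 128.5]
 [279.3 104.7]
 [279.9  95.7]
 [280.2  90.9]
 [280.7  84.2]]
[ 893.15946304 -536.92014789  987.4123287 ] [-0.31312198  0.49494924 -0.81054295]
[3.24358716e+02 7.09763599e-01 1.35996576e+03] [ 0.17184789 -0.01596726 -0.98499409] [[248.10957131 399.54736976]]
[ 2.43241735  0.700656   -0.22913247] [-468.29738383 -175.03724012 1345.75618273]
[426.35284336 375.15728009 101.77971185]
[{'centre': [432.3, 368.6, 33.1], 'confidence': 0.6}, {'centre': [621.2, -18.0, 61.6], 'confidence': 0.28}]
```

View pics/a3.png

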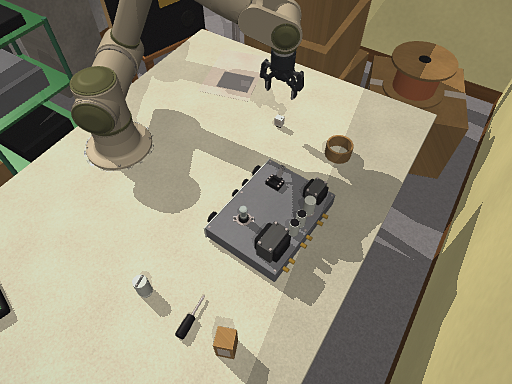

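>>> drive_tool --pt "-0.1 3 0.05 0 8.5" --pt "-0.1 3 0.05 0 8.5" --pt "0 0 0 0 8.5"

```text
time_s: 5.4
ee_pos: [426.2, 376.7, 40.1]
eef_rot: [0.511, -0.49, 0.489, -0.509]
ft_force: [0.5, -0.2, -0.5]
opening: 0.998
```

```bash
cat > look.py <<'E'
import sys
from h import *
from bench import *
def look(name,cx,cy,r=40,pts={},cam="scene",out=640):
    f=grab_frame(cam);c=f["color"][:,:,::-1].copy();s=out/(2*r)
    x0,y0=cx-r,cy-r
    M=np.array([[s,0,-x0*s+s/2-.5],[0,s,-y0*s+s/2-.5]])
    c=cv2.warpAffine(c,M,(out,out),flags=cv2.INTER_CUBIC)
    for p in pts:
        q=proj(f,[p])[0];q=M[:,:2]@q+M[:,2];cv2.circle(c,tuple(int(round(v)) for v in q),3,(0,0,255),-1)
    cv2.imwrite(name,c);return f
E
python3 - <<'E'
from look import *
st=manip.state();plan(st,[427,378,12],2.5);R=toolinfo(st)
look("pics/a4.png",280,110,40,[st["ee_pos"]+R@np.array([x,-13,s*k]) for s in(-1,1) for k in(42.5,57) for x in(-11,11)])
E
```

```text
t 5.4 pos [426.2 376.7  40.1] zyaw 2.42 tilt 0.17 q [ 0.52  0.57  1.54 -0.    1.03  0.48] F [ 0.5 -0.2 -0.5] op 85.2
shift cm [-0.13  2.81  0.09]
turn about tool y deg -0.08 or 179.92
```

View pics/a4.png

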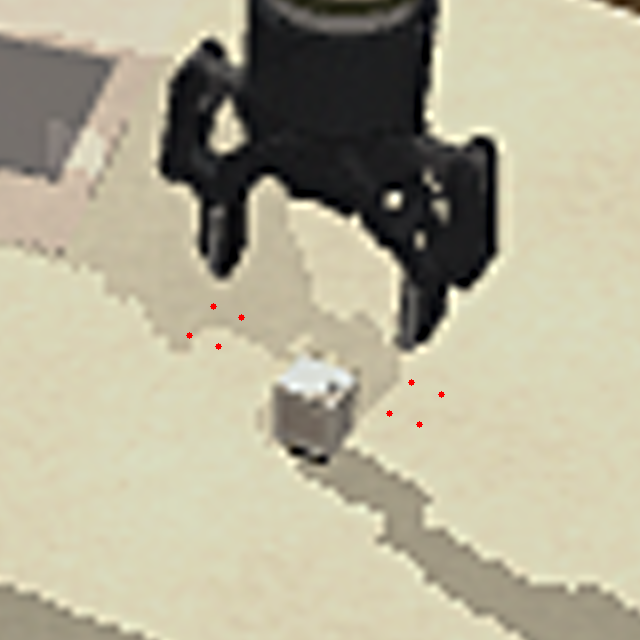

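>>> drive_tool --pt "-0.07 1.4 0.05 0 7" --pt "-0.06 1.4 0.04 0 5" --pt "0 0 0 0 4" --pt "0 0 0 0 4" --pt "0 0 0 0 4" --pt "0 0 0 0 4"

```text
time_s: 6.2
ee_pos: [427.7, 379.4, 13.2]
eef_rot: [-0.511, 0.489, -0.489, 0.511]
ft_force: [-0.0, 0.4, -0.5]
opening: 0.47
```

```bash

python3 - <<'E'
from look import *
st=manip.state();plan(st,[427,378,12],2.5);R=toolinfo(st)
look("pics/a5.png",280,110,40,[st["ee_pos"]+R@np.array([x,0,s*k]) for s in(-1,1) for k in(20,34) for x in(-11,11)])
look("pics/a5t.png",113,233,30,cam="top",out=480)
E
```

```text
t 6.2 pos [427.7 379.4  13.2] zyaw 2.49 tilt 0.03 q [ 0.52  0.61  1.55 -0.    0.97  0.48] F [-0.   0.4 -0.5] op 40.1
shift cm [ 0.14  0.12 -0.07]
turn about tool y deg -0.01 or 179.99
```

View pics/a5.png

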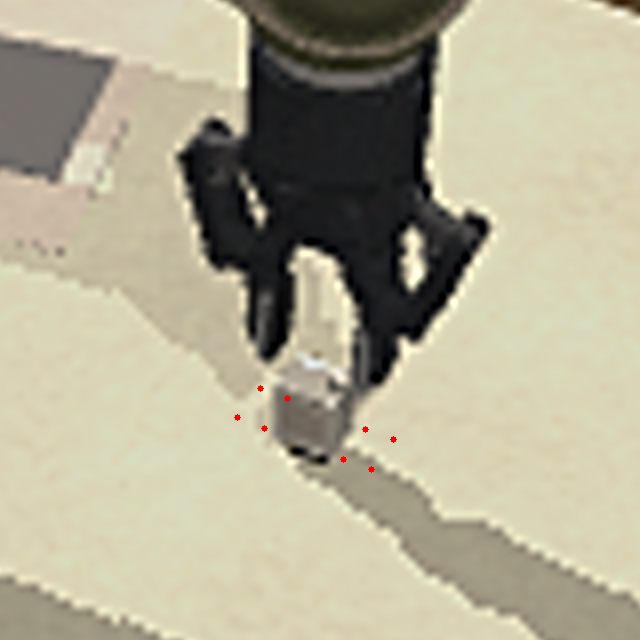

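View pics/a5t.png

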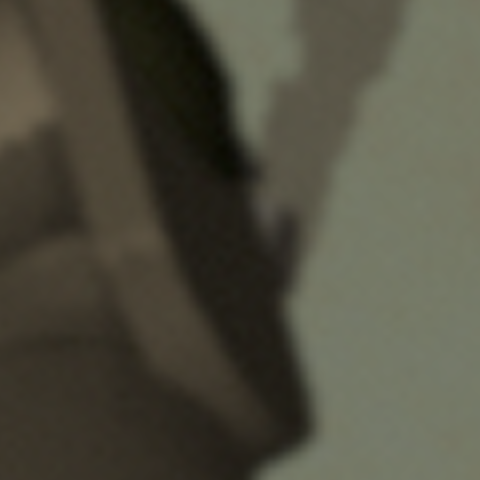

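>>> drive_tool --pt "0 0 0 0 3.3" --pt "0 0 0 0 2.8" --pt "0 0 0 0 2.8" --pt "0 0 0 0 2.8" --force 20

```text
time_s: 6.8
ee_pos: [427.5, 379.3, 12.9]
eef_rot: [0.511, -0.489, 0.489, -0.511]
ft_force: [0.7, -0.6, 0.5]
opening: 0.329
```

```bash

python3 - <<'E'
from look import *
st=manip.state();plan(st,[427,378,12],2.5);R=toolinfo(st)
look("pics/a6.png",280,110,30,[],out=600)
E
```

```text
t 6.8 pos [427.5 379.3  12.9] zyaw 2.49 tilt 0.0 q [0.52 0.61 1.55 0.   0.97 0.48] F [ 0.7 -0.6  0.5] op 28.1
shift cm [ 0.13  0.09 -0.06]
turn about tool y deg -0.01 or 179.99
```

View pics/a6.png

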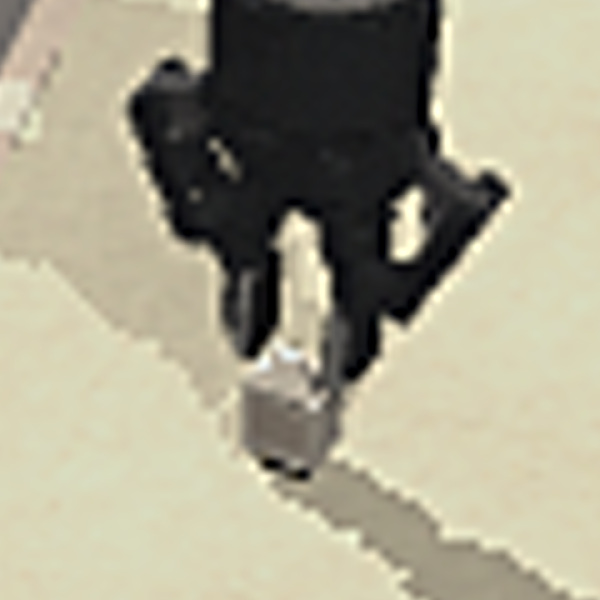

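>>> drive_tool --pt "0 0 0 0 2.4" --pt "0 0 0 0 2.2" --pt "0 0 0 0 2.2" --force 20

```text
time_s: 7.22
ee_pos: [427.5, 379.3, 12.9]
eef_rot: [0.511, -0.489, 0.489, -0.511]
ft_force: [1.2, 0.5, -0.0]
opening: 0.254
```

```bash

python3 - <<'E'
from look import *
st=manip.state();plan(st,[427,378,12],2.5);R=toolinfo(st)
look("pics/a7.png",280,105,20,[],out=500)
f=look("pics/a7t.png",110,230,30,[],out=500,cam="top")
c=cv2.imread("pics/a7t.png");cv2.imwrite("pics/a7t.png",np.clip(c.astype(float)*2.2,0,255).astype(np.uint8))
cv2.imwrite("pics/a7b.png",np.hstack([cv2.imread("pics/a7.png")[:,:400],cv2.imread("pics/a7t.png")[:,:400]]))
E
```

```text
t 7.22 pos [427.5 379.3  12.9] zyaw 2.49 tilt 0.0 q [0.52 0.61 1.55 0.   0.97 0.48] F [ 1.2  0.5 -0. ] op 21.7
shift cm [ 0.13  0.09 -0.06]
turn about tool y deg -0.01 or 179.99
```

View pics/a7b.png

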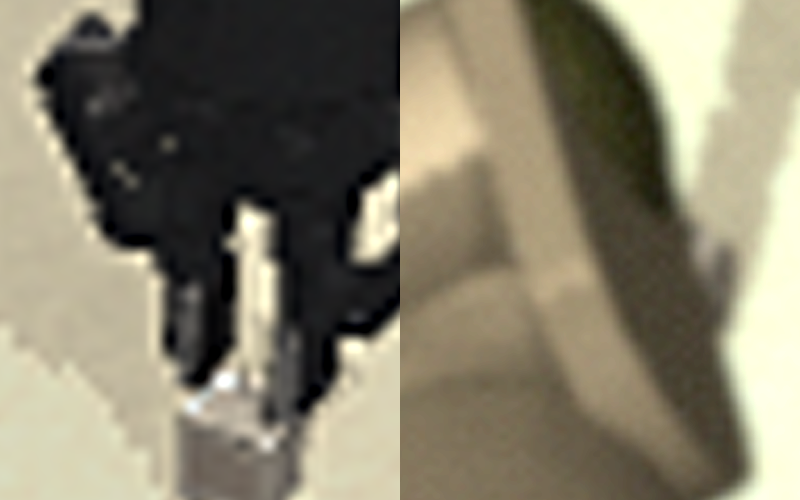

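>>> drive_tool --pt "0 0 0 0 4.4" --pt "0 0 0 0 4.4" --pt "0 0 0 0 4.4" --pt "0.1 0.5 0 0 4.4" --pt "0 0.5 0 0 4.4" --pt "0 0 0 0 4.4" --force 20

```text
time_s: 8.07
ee_pos: [427.3, 378.1, 2.3]
eef_rot: [0.511, -0.489, 0.489, -0.51]
ft_force: [0.7, 0.3, 0.1]
opening: 0.518
```

```bash

python3 - <<'E'
from look import *
st=manip.state();plan(st,[427,378,12],2.5);R=toolinfo(st)
look("pics/a8.png",280,115,20,[],out=500)
E
```

```text
t 8.07 pos [427.3 378.1   2.3] zyaw 2.49 tilt 0.06 q [0.52 0.63 1.56 0.   0.95 0.48] F [0.7 0.3 0.1] op 44.2
shift cm [ 0.01 -0.97 -0.03]
turn about tool y deg -0.01 or 179.99
```

View pics/a8.png

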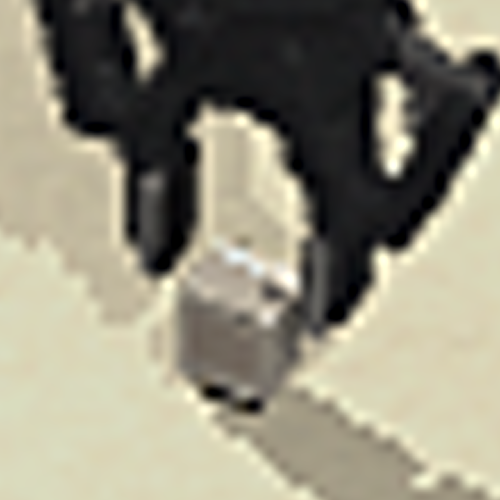

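>>> drive_tool --pt "0 0.6 0 0 4.4" --pt "0 0.6 0 0 4.4" --pt "0 0.5 0 0 4.4" --pt "0 0 0 0 4.4" --force 20

```text
time_s: 8.62
ee_pos: [427.3, 378.2, -14.6]
eef_rot: [0.511, -0.489, 0.489, -0.51]
ft_force: [-0.5, -0.2, -0.2]
opening: 0.518
```

```bash

python3 - <<'E'
from look import *
st=manip.state();plan(st,[427,378,-15],2.5);R=toolinfo(st)
look("pics/a9.png",280,115,20,[],out=500)
E
```

```text
t 8.62 pos [427.3 378.2 -14.6] zyaw 2.49 tilt 0.05 q [0.52 0.65 1.57 0.   0.92 0.48] F [-0.5 -0.2 -0.2] op 44.3
shift cm [ 0.01  0.04 -0.03]
turn about tool y deg -0.01 or 179.99
```

View pics/a9.png

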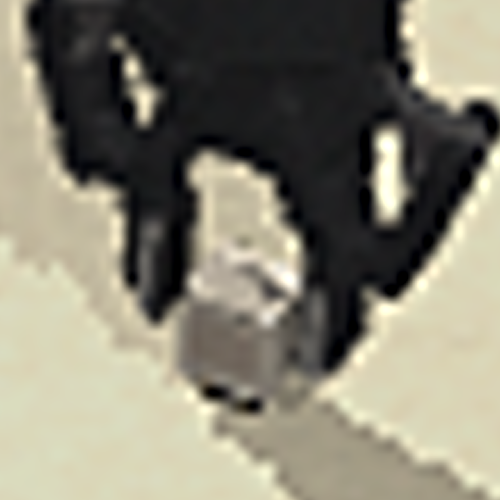

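>>> drive_tool --pt "0 0 0 0 2.6" --pt "0 0 0 0 2.4" --pt "0 0 0 0 2.4" --pt "0 0 0 0 2.4" --force 30

```text
time_s: 9.18
ee_pos: [427.8, 378.4, -13.9]
eef_rot: [-0.511, 0.489, -0.489, 0.511]
ft_force: [0.4, -0.9, 2.8]
opening: 0.342
```

```bash

python3 - <<'E'
from look import *
st=manip.state();plan(st,[427,378,-15],2.5);R=toolinfo(st)
look("pics/b0.png",280,115,20,[],out=500)
E
```

```text
t 9.18 pos [427.8 378.4 -13.9] zyaw 2.49 tilt 0.04 q [ 0.52  0.65  1.57 -0.    0.92  0.48] F [ 0.4 -0.9  2.8] op 29.2
shift cm [ 0.04  0.11 -0.08]
turn about tool y deg -0.01 or 179.99
```

View pics/b0.png

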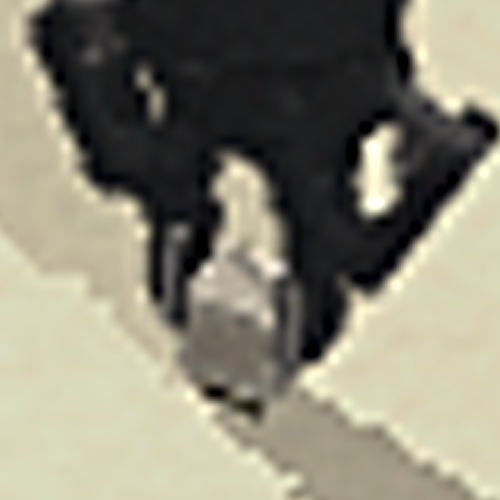

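>>> drive_tool --pt "0 -1 0 0 2.4" --pt "0 -4 0 0 2.4" --pt "0 -5 0 0 2.4" --pt "0 -4.5 0 0 2.4" --pt "4.7 0 2.1 0 2.4" --pt "4.7 0 2.1 0 2.4" --pt "4.7 0 2.1 0 2.4" --pt "4.7 0 2.1 0 2.4" --pt "4.7 0 2.1 0 2.4" --pt "4.7 0 2.1 0 2.4" --pt "0 0 0 6.06 2.4" --pt "0 0 0 0 2.4" --force 30

```text
time_s: 10.72
ee_pos: [565.6, 101.8, 131.1]
eef_rot: [-0.484, 0.515, -0.515, 0.484]
ft_force: [-1.1, 0.3, -0.7]
opening: 0.343
```

```bash

python3 - <<'E'
from look import *
st=manip.state();plan(st,[565.2,98.7,80],-3.57);R=toolinfo(st)
look("pics/b1.png",270,170,45,[],out=600)
look("pics/b1t.png",220,180,45,[],out=600,cam="top")
E
```

```text
t 10.72 pos [565.6 101.8 131.1] zyaw -3.56 tilt 0.02 q [-0.03  0.48  1.43  0.    1.23  0.04] F [-1.1  0.3 -0.7] op 29.3
shift cm [ 0.31  5.11 -0.02]
turn about tool y deg 0.01 or -179.99
```

View pics/b1.png

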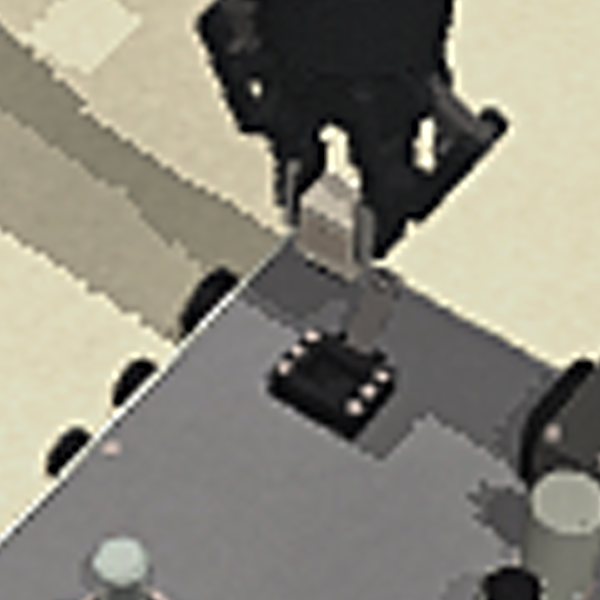

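View pics/b1t.png

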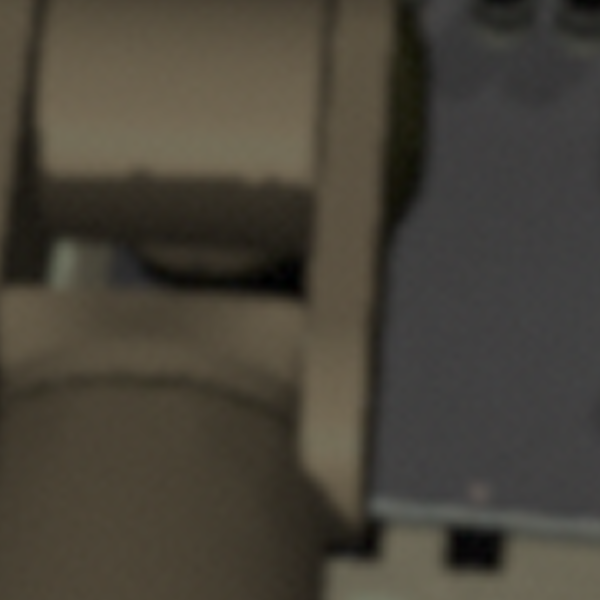

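```bash
cat >> look.py <<'E'
def relay_pts(p,yaw,z0):
    return [tuple(v) for v in rt((p[0],p[1],np.radians(yaw)),box(30,24,z0+9,z0+43))]
AMP=[609.8,10.8,-.0623]
E
python3 - <<'E'
from look import *
st=manip.state()
p=st["ee_pos"]
sock=[tuple(v) for v in rt(AMP,np.array(box(46,34,60,76))+[-50,85,0])]
lev=[tuple(v) for v in rt(AMP,[(-50+x,85+16.5+44*np.sin(.85),68+44*np.cos(.85)) for x in(-7,7)])]
look("pics/b2.png",270,170,28,relay_pts(p,-3.57,p[2]+14)+sock+lev,out=672)
E
```

```text
(no output)
```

View pics/b2.png

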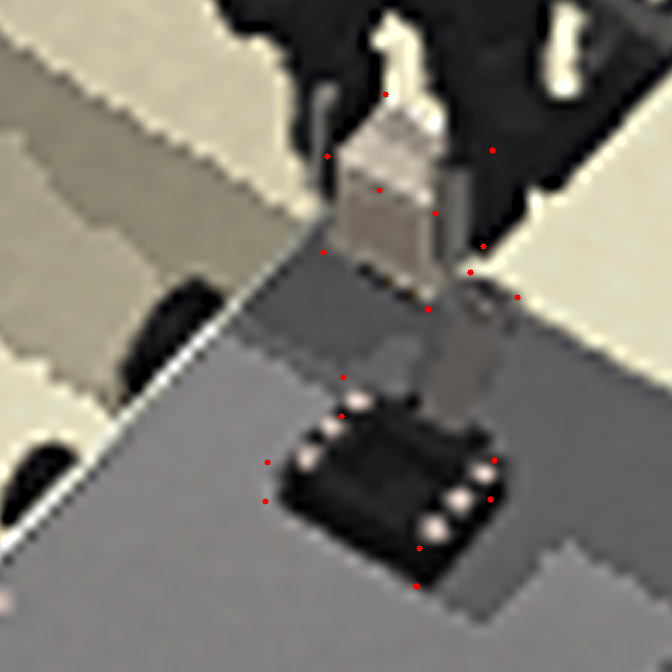

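```bash

python3 - <<'E'
from look import *
import pickle
F,T=pickle.load(open("f0.pkl","rb"))
def draw(n,amp,box4,out,s):
    f=F[n];x0,y0,x1,y1=box4
    c=cv2.resize(f["color"][y0:y1,x0:x1,::-1],None,fx=s,fy=s,interpolation=cv2.INTER_CUBIC)
    def P(w,col,closed=True):
        q=((proj(f,rt(amp,w))-[x0,y0]+.5)*s-.5);cv2.polylines(c,[np.round(q*16).astype(np.int32)],closed,col,1,cv2.LINE_AA,4)
    P([(-120,160,60),(120,160,60),(120,-160,60),(-120,-160,60)],(0,0,255))
    o=np.array([-50,85,0])
    for z in(60,76): P([(a,b,z)+o for a,b in((-23,-17),(23,-17),(23,17),(-23,17))],(0,255,0))
    v=np.array([-50,-72,0]);P(circ(44,62)+v,(0,255,0));P(circ(24,116)+v,(255,255,0));P(np.array([(-30,-9,62),(30,-9,62),(30,9,62),(-30,9,62)])+v,(255,0,255))
    cv2.imwrite(out,c)
draw("scene",AMP,(200,155,340,285),"pics/dr_s.png",5.5)
draw("top",AMP,(185,115,315,225),"pics/dr_t.png",5.5)
E
```

```text
(no output)
```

View pics/dr_s.png

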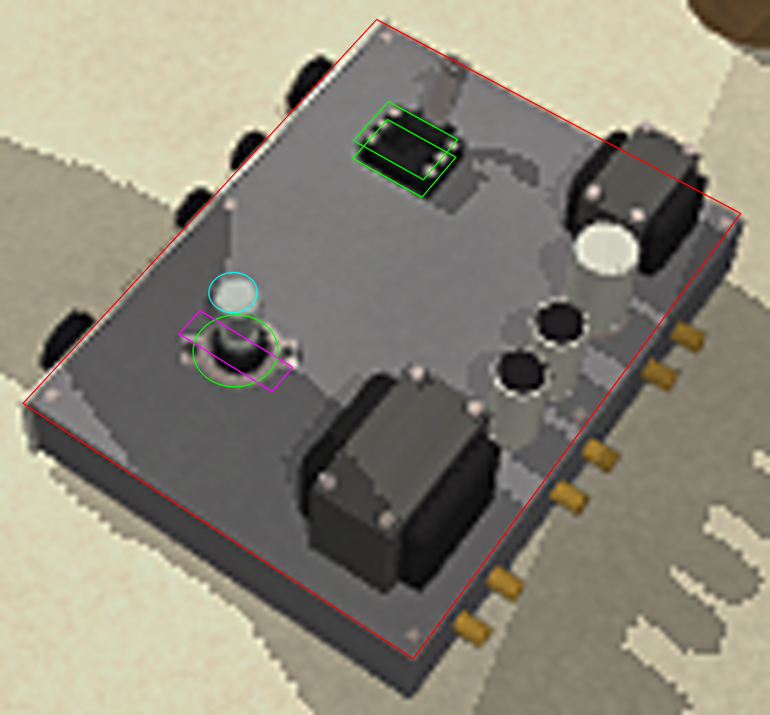

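View pics/dr_t.png

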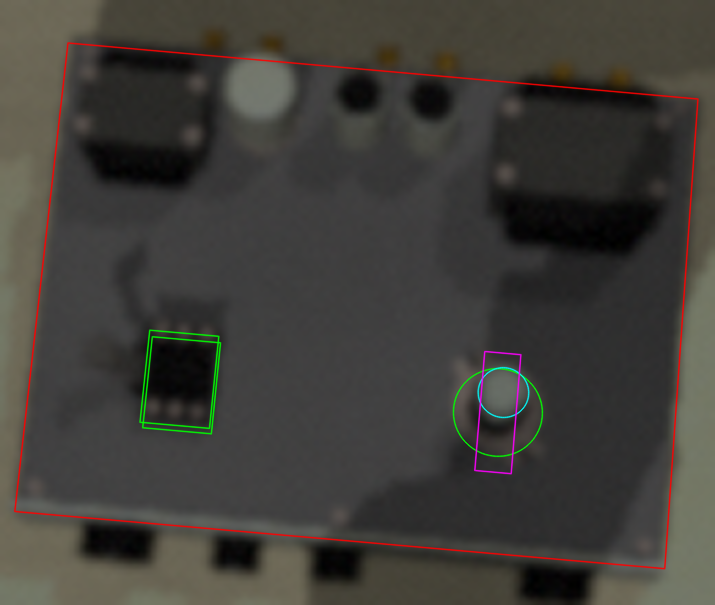

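```bash

python3 - <<'E'
from look import *
import pickle
F,T=pickle.load(open("f0.pkl","rb"))
def crop(n,cx,cy,r,out,a=1):
    c=F[n]["color"][:,:,::-1];s=out/(2*r);M=np.array([[s,0,-(cx-r)*s+s/2-.5],[0,s,-(cy-r)*s+s/2-.5]])
    return np.clip(cv2.warpAffine(c,M,(out,out),flags=cv2.INTER_CUBIC).astype(float)*a,0,255).astype(np.uint8)
cv2.imwrite("pics/vs.png",np.hstack([crop("scene",243,216,16,400),crop("top",275,188,16,400,2)]))
E
```

```text
(no output)
```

View pics/vs.png

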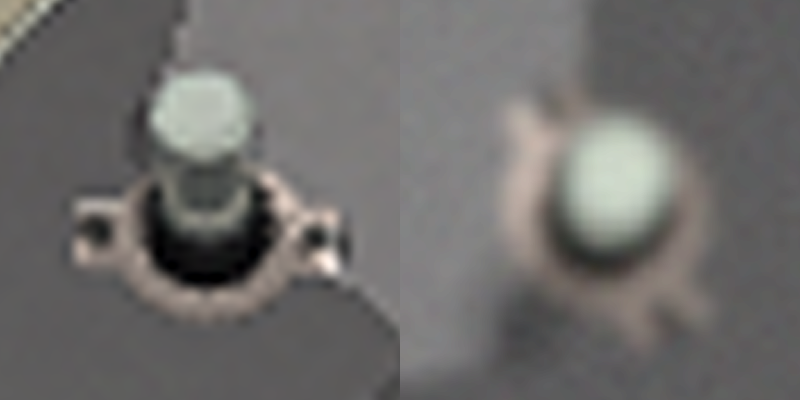

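```bash

python3 - <<'E'
from look import *
import pickle
F,T=pickle.load(open("f0.pkl","rb"))
m=lambda p,o:(np.array(p)-5.75)/12.5+np.array(o)
for n,q,o in(("scene",[(97,230),(315,238)],(227,200)),("top",[(147,98),(278,315)],(259,172))):
    W=np.array([back(F[n],m(p,o),63) for p in q]);d=W[1]-W[0];print(n,W.mean(0),np.linalg.norm(d),np.degrees(np.arctan2(d[1],d[0])))
    t={"scene":(200,117),"top":(217,172)}[n];print(back(F[n],m(t,o),116))
print(rt(AMP,[(-50,-72,0)]))
E
```

```text
scene [557.51806377 -57.52615678  63.        ] 49.80353315708652 29.625849308547124
[559.20212474 -60.36008037 116.        ]
top [559.24391439 -59.16957873  63.        ] 55.577891188152975 -148.07350147521092
[556.9241268  -57.56831469 116.        ]
[[555.41430196 -57.94733339   0.        ]]
```

>>> drive_tool --pt "0.15 1.6 0 0 2.4" --pt "0.15 2 0.05 0 2.4" --pt "0 2 0 0 2.4" --pt "0 0 0 0 2.4"

```text
time_s: 11.38
ee_pos: [564.7, 99.2, 72.9]
eef_rot: [-0.485, 0.516, -0.514, 0.483]
ft_force: [-0.1, -0.5, -0.1]
opening: 0.343
```

```bash

python3 - <<'E'
from look import *
st=manip.state();plan(st,[566,98.7,53],-3.57)
p=st["ee_pos"]
sock=[tuple(v) for v in rt(AMP,np.array(box(46,34,60,76))+[-50,85,0])]
look("pics/b3.png",270,172,25,[],out=700)
look("pics/b4.png",270,172,25,relay_pts(p,-3.57,p[2]+14)+sock,out=700)
E
```

```text
t 11.38 pos [564.7  99.2  72.9] zyaw -3.52 tilt 0.23 q [-0.03  0.54  1.5  -0.    1.11  0.03] F [-0.1 -0.5 -0.1] op 29.3
shift cm [0.05 1.99 0.14]
turn about tool y deg 0.05 or -179.95
```

View pics/b4.png

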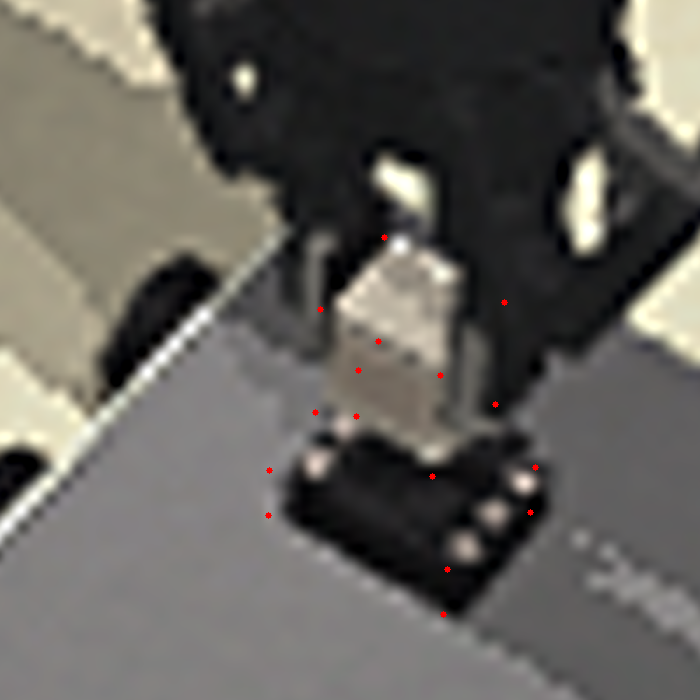

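```bash

python3 - <<'E'
from look import *
import pickle
F,T=pickle.load(open("f0.pkl","rb"))
for n in F:
    m=T[n,"relay_socket"][0][1]
    ys,xs=np.where(m);print(n,xs.min(),xs.max(),ys.min(),ys.max())
    p=[*rt(AMP,[(-50,85,0)])[0,:2],-.062]
    print(fitmask([F[n]],[m],box(46,34,60,76),p), p)
    x0,y0=xs.min()-4,ys.min()-4
    for r in m[y0+2:ys.max()+3,x0+2:xs.max()+3]: print("".join("#" if v else "." for v in r))
E
```

```text
scene 264 284 165 190
(array([ 5.68421677e+02,  9.99734078e+01, -4.95718423e-02]), np.float64(107.3125)) [np.float64(565.189075972721), np.float64(98.74808387584312), -0.062]
.........................
.........................
..................####...
.................######..
.................######..
.................######..
.................######..
................#######..
................#######..
...............#######...
...............#######...
.........#############...
........#############....
.......##############....
......###############....
.....################....
....##################...
...###################...
...###################...
..####################...
..####################...
...###################...
....#################....
.....###############.....
.......############......
.........#########.......
...........#######.......
..............##.........
.........................
.........................
top 201 224 174 191
(array([ 5.69845193e+02,  9.92236714e+01, -1.49744132e-01]), np.float64(93.75)) [np.float64(565.189075972721), np.float64(98.74808387584312), -0.062]
............................
............................
...............#####........
..............###########...
...###.......############...
..#####.....#############...
..########################..
..########################..
..########################..
...#######################..
......####################..
........##################..
.........################...
..........###############...
...........##############...
...........##############...
............#############...
.............############...
..............##########....
...................###......
............................
............................
```

>>> drive_tool --pt "0 0.4 0.33 0 2.4" --pt "0 0 0 0 2.4" --pt "0 0 0 0 2.4"

```text
time_s: 11.85
ee_pos: [569.4, 98.8, 71.1]
eef_rot: [0.484, -0.515, 0.515, -0.484]
ft_force: [0.6, 0.7, -0.3]
opening: 0.348
```

```bash

python3 - <<'E'
from look import *
st=manip.state();plan(st,[568,99.3,53],-3.57)
look("pics/b5.png",270,172,25,[],out=700)
E
```

```text
t 11.85 pos [569.4  98.8  71.1] zyaw -3.57 tilt 0.02 q [-0.03  0.55  1.49 -0.    1.1   0.03] F [ 0.6  0.7 -0.3] op 29.7
shift cm [-0.04  1.81 -0.15]
turn about tool y deg 0.0 or -180.0
```

View pics/b5.png

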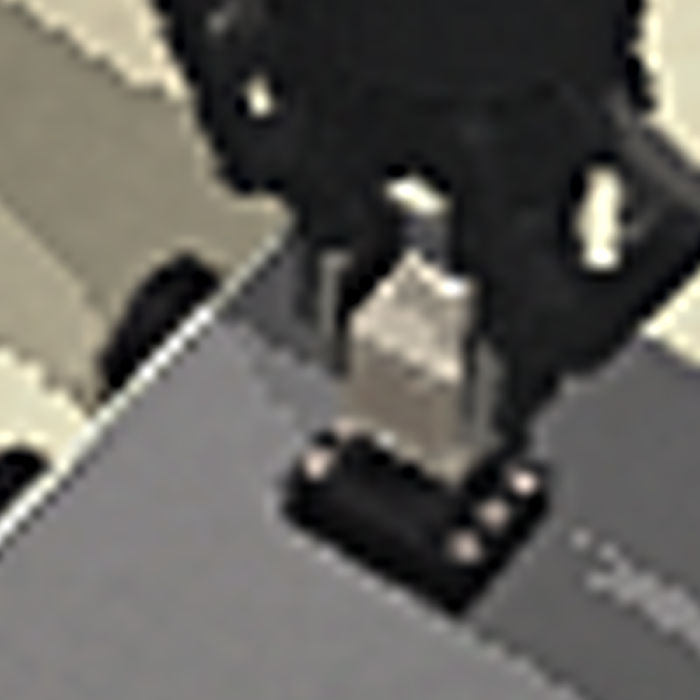

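```bash
cat >> look.py <<'E'
def overlay(name,cx,cy,r,out,polys,shift=(0,0),amp=AMP,cam="scene"):
    f=look(name,cx,cy,r,[],cam,out);c=cv2.imread(name);s=out/(2*r)
    for w,col in polys:
        q=(proj(f,rt(amp,w))+shift-[cx-r,cy-r]+.5)*s-.5
        cv2.polylines(c,[np.round(q*16).astype(np.int32)],True,col,1,cv2.LINE_AA,4)
    cv2.imwrite(name,c)
def bx(lx,ly,z0,z1,o):
    o=np.array(o,float);k=[(-lx/2,-ly/2),(lx/2,-ly/2),(lx/2,ly/2),(-lx/2,ly/2)]
    return [np.array([(a,b,z) for a,b in k])+o for z in(z0,z1)]
E
python3 - <<'E'
from look import *
g=[(w,(0,255,0)) for w in bx(46,34,60,76,(-50,85,0))]
for h,col in((85,(0,0,255)),(89,(255,255,0))):
    g+=[(w,col) for w in bx(30,24,h+9,h+43,(-50,85,0))]
overlay("pics/b6.png",270,172,25,700,g,(18/14,-3/14))
E
```

```text
(no output)
```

View pics/b6.png

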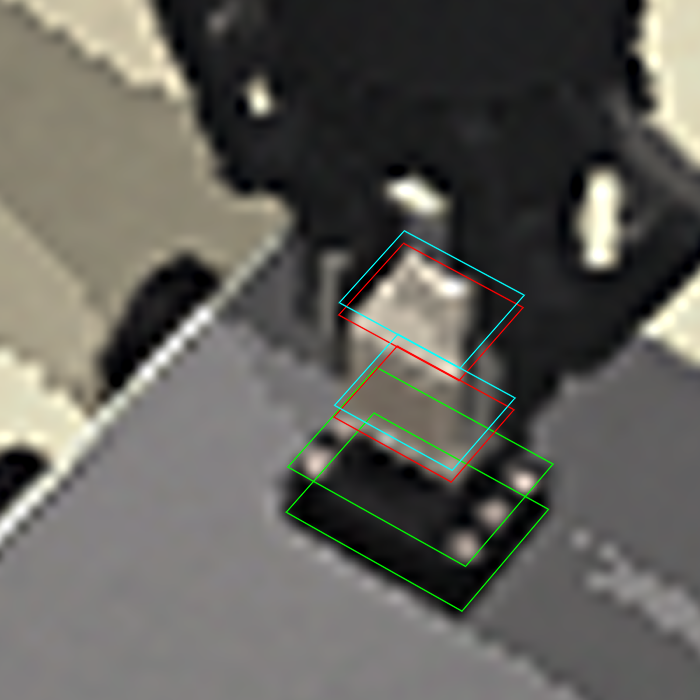

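>>> drive_tool --pt "0 0.5 -0.1 0 2.4" --pt "0 0.4 0 0 2.4" --pt "0 0.3 0 0 2.4" --pt "0 0 0 0 2.4"

```text
time_s: 12.45
ee_pos: [568.2, 98.9, 58.6]
eef_rot: [-0.484, 0.515, -0.515, 0.484]
ft_force: [0.3, 0.1, -0.4]
opening: 0.346
```

>>> drive_tool --pt "0 0.3 0 0 2.4" --pt "0 0 0 0 2.4"

```text
time_s: 12.7
ee_pos: [568.2, 98.9, 55.7]
eef_rot: [-0.484, 0.515, -0.515, 0.484]
ft_force: [0.4, -0.1, -0.1]
opening: 0.344
```

>>> drive_tool --pt "0 0.2 0 0 2.4" --pt "0 0 0 0 2.4"

```text
time_s: 12.95
ee_pos: [568.2, 98.9, 53.8]
eef_rot: [-0.484, 0.515, -0.515, 0.484]
ft_force: [0.9, 0.2, -2.0]
opening: 0.342
```

>>> drive_tool --pt "0 0.2 0 0 2.4" --pt "0 0 0 0 2.4"

```text
time_s: 13.2
ee_pos: [568.5, 98.8, 53.1]
eef_rot: [0.484, -0.515, 0.516, -0.484]
ft_force: [-4.7, -1.4, 9.9]
opening: 0.341
```

```bash

python3 - <<'E'
from look import *
plan(manip.state(),[568,99.3,53],-3.57)
g=[(w,(0,255,0)) for w in bx(46,34,60,76,(-50,85,0))]
for h,col in((67,(0,0,255)),):
    g+=[(w,col) for w in bx(30,24,h+9,h+43,(-50,85,0))]
overlay("pics/b7.png",270,172,25,700,g,(18/14,-3/14))
E
```

```text
t 13.2 pos [568.5  98.8  53.1] zyaw -3.56 tilt 0.05 q [-0.03  0.57  1.51 -0.    1.06  0.03] F [-4.7 -1.4  9.9] op 29.1
shift cm [-0.04  0.01 -0.05]
turn about tool y deg 0.01 or -179.99
```

View pics/b7.png

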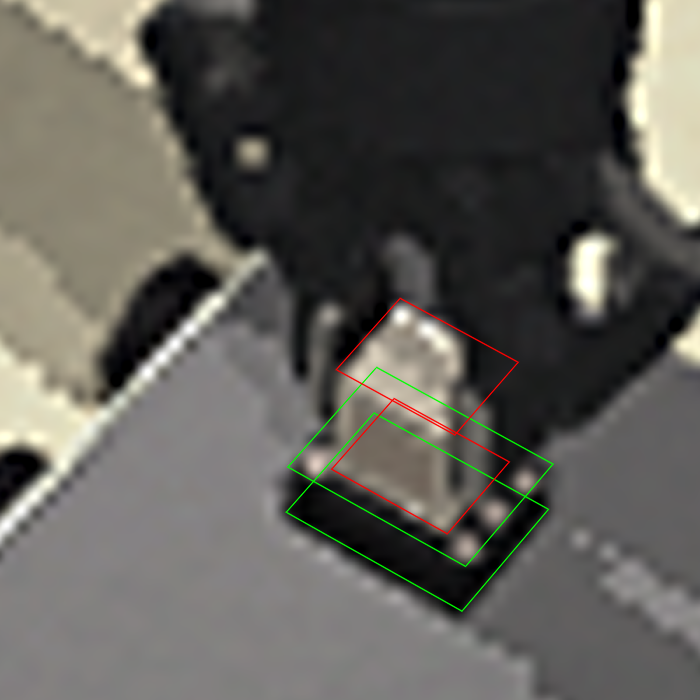

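>>> drive_tool --pt "0 0.1 -0.05 0 2.4" --pt "0 0 0 0 2.4"

```text
time_s: 13.5
ee_pos: [568.5, 98.8, 53.1]
eef_rot: [0.484, -0.515, 0.516, -0.485]
ft_force: [-5.2, -1.6, 16.2]
opening: 0.347
```

>>> drive_tool --pt "0 0 0 0 4.4" --pt "0 0 0 0 4.6" --pt "0 0 0 0 4.6" --pt "0 -0.5 0 0 4.6" --pt "0 -2.5 0 0 4.6" --pt "0 -4 0 0 4.6" --pt "-2 0 0 0 0" --pt "-6 0 0 0 0" --pt "-1.5 0 0 0 0"

```text
time_s: 14.62
ee_pos: [573.0, 196.9, 120.1]
eef_rot: [-0.485, 0.515, -0.514, 0.485]
ft_force: [0.3, -0.4, 0.7]
opening: 0.001
```

```bash

python3 - <<'E'
from look import *
plan(manip.state(),[568+.0623*80,98.8+79,58],-3.57)
g=[(w,(0,255,0)) for w in bx(46,34,60,76,(-50,85,0))]
for h,col in((67,(0,0,255)),):
    g+=[(w,col) for w in bx(30,24,h+9,h+43,(-50,85,0))]
overlay("pics/b8.png",270,172,25,700,g,(18/14,-3/14))
look("pics/b8t.png",215,180,25,cam="top",out=500)
E
```

```text
t 14.62 pos [573.  196.9 120.1] zyaw -3.4 tilt 0.06 q [0.14 0.55 1.34 0.   1.25 0.2 ] F [ 0.3 -0.4  0.7] op 0.1
shift cm [1.9  6.21 0.12]
turn about tool y deg 0.17 or -179.83
```

View pics/b8.png

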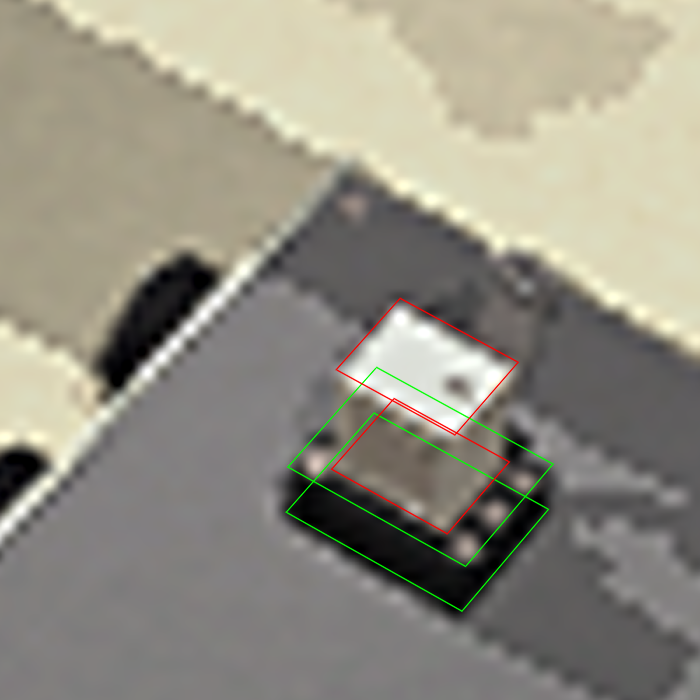

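View pics/b8t.png

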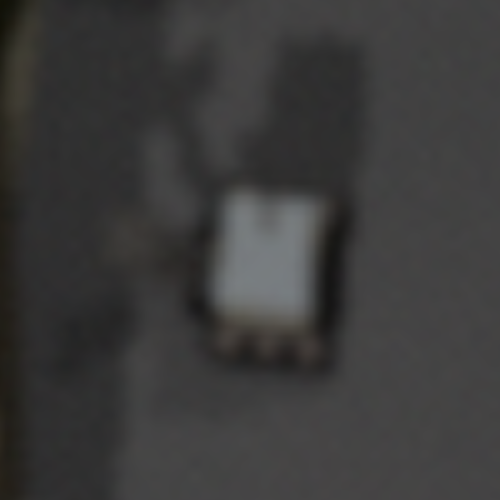

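>>> drive_tool --pt "0 3 0 0 0" --pt "0 3.2 0 0 0" --pt "1.5 0 0 0 0" --pt "2 0 0 0 0" --pt "1 0 0 0 0" --pt "1 0 0 0 0" --pt "0 0 0 0 0"

```text
time_s: 15.6
ee_pos: [570.5, 138.1, 59.3]
eef_rot: [0.484, -0.515, 0.516, -0.484]
ft_force: [0.5, 0.9, -0.2]
opening: -0.0
```

```bash

python3 - <<'E'
from look import *
plan(manip.state(),[568+.0623*29,98.8+29,58],-3.57)
look("pics/b9.png",273,172,25,out=600)
E
```

```text
t 15.6 pos [570.5 138.1  59.3] zyaw -3.62 tilt 0.03 q [ 0.04  0.58  1.47 -0.    1.09  0.1 ] F [ 0.5  0.9 -0.2] op -0.0
shift cm [ 1.03  0.13 -0.  ]
turn about tool y deg -0.05 or 179.95
```

View pics/b9.png

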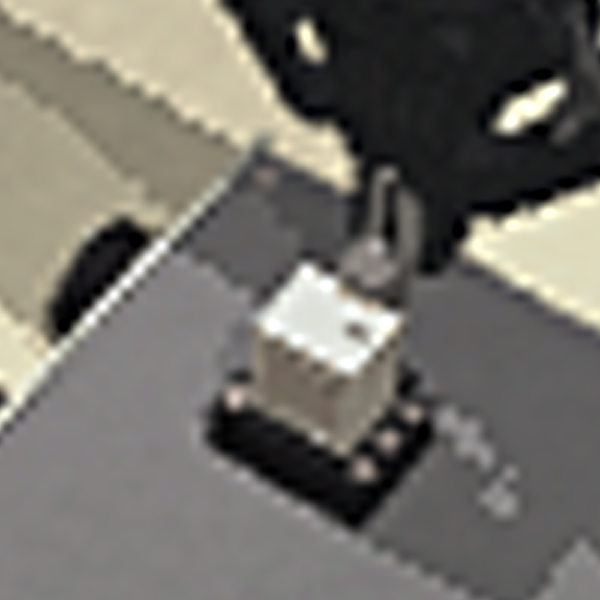

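>>> drive_tool --pt "0.4 0 0 0 0" --pt "0.3 0 0 0 0" --pt "0 0 0 0 0"

```text
time_s: 16.02
ee_pos: [569.8, 131.7, 58.9]
eef_rot: [-0.484, 0.515, -0.515, 0.484]
ft_force: [-0.8, -0.8, -0.3]
opening: 0.001
```

>>> drive_tool --pt "0.2 0 0 0 0" --pt "0 0 0 0 0"

```text
time_s: 16.27
ee_pos: [569.7, 129.8, 58.9]
eef_rot: [-0.484, 0.515, -0.515, 0.484]
ft_force: [0.3, 0.4, 0.1]
opening: -0.0
```

```bash

python3 - <<'E'
from look import *
plan(manip.state(),[568+.0623*29,98.8+29,58],-3.57)
look("pics/c0.png",273,172,25,out=600)
E
```

```text
t 16.27 pos [569.7 129.8  58.9] zyaw -3.57 tilt 0.01 q [ 0.02  0.57  1.48 -0.    1.09  0.09] F [0.3 0.4 0.1] op -0.0
shift cm [0.2  0.09 0.02]
turn about tool y deg -0.0 or 180.0
```

View pics/c0.png

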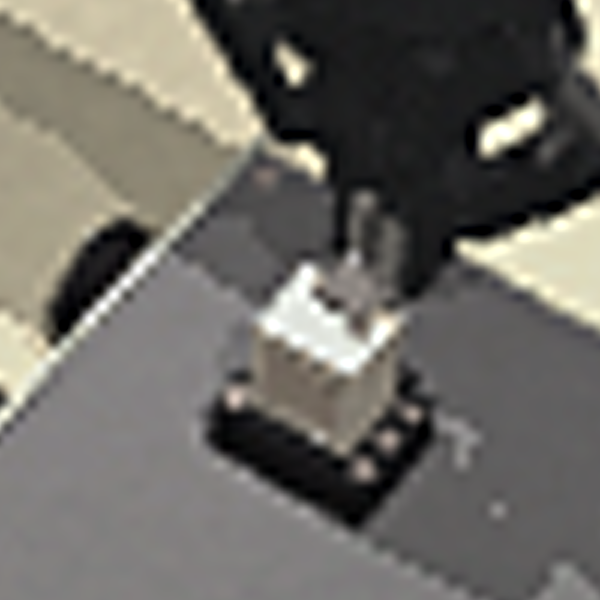

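Nib is now over the relay's back top edge (about (350,280) in the crop). Continue in 2 mm steps until force rises.

>>> drive_tool --pt "0.2 0 0 0 0" --pt "0 0 0 0 0"

```text
time_s: 16.58
ee_pos: [569.6, 128.7, 58.9]
eef_rot: [-0.484, 0.516, -0.515, 0.485]
ft_force: [0.7, 5.6, -0.4]
opening: 0.001
```

>>> drive_tool --pt "0.15 0 0 0 0" --pt "0 0 0 0 0"

```text
time_s: 16.82
ee_pos: [569.6, 128.6, 59.0]
eef_rot: [-0.483, 0.516, -0.515, 0.485]
ft_force: [2.0, 12.1, -1.3]
opening: 0.002
```

>>> drive_tool --pt "0.1 0 0 0 0" --pt "0 0 0 0 0"

```text
time_s: 17.08
ee_pos: [569.6, 128.5, 59.0]
eef_rot: [-0.483, 0.516, -0.514, 0.486]
ft_force: [2.4, 16.9, -1.6]
opening: -0.002
```

>>> drive_tool --pt "-0.5 0 0 0 0" --pt "-3 0 0 0 0" --pt "-2 -3 0 0 0" --pt "0 -5 0 0 0" --pt "0 -4 0 0 4"

```text
time_s: 17.7
ee_pos: [573.0, 180.3, 180.8]
eef_rot: [0.484, -0.515, 0.516, -0.484]
ft_force: [0.4, 0.6, 0.8]
opening: 0.198
```

```bash

python3 - <<'E'
from look import *
plan(manip.state(),[437,-359,180],-50)
look("pics/c1.png",273,172,25,out=600)
f=grab_frame("top")
print(f["color"].shape)
for n in("scene","top"):
  for q in("shield","valve_socket"): print(n,q,[(d["centre"],d["confidence"]) for d in spot_in(n,q)][:1])
E
```

```text
t 17.7 pos [573.  180.3 180.8] zyaw -3.55 tilt 0.06 q [ 0.11  0.49  1.28 -0.    1.37  0.17] F [0.4 0.6 0.8] op 16.9
shift cm [ 54.66   0.09 -10.23]
turn about tool y deg 46.45 or -133.55
(384, 512, 3)
scene shield [([445.9, -359.4, 62.6], 0.87)]
scene valve_socket [([565.9, -59.8, 74.6], 0.7)]
top shield [([436.0, -354.6, 68.7], 0.53)]
top valve_socket [([558.9, 99.4, 107.5], 0.55)]
```

View pics/c1.png

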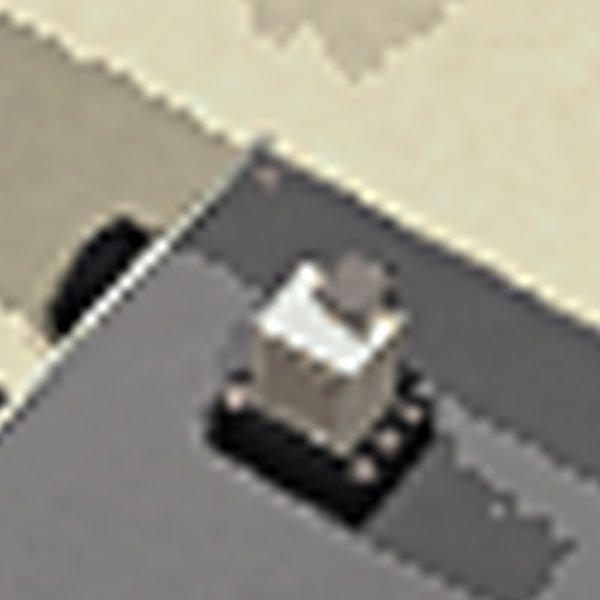

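>>> drive_tool --pt "5.45 0 -1.02 0 7" --pt "5.45 0 -1.02 0 7" --pt "5.45 0 -1.02 0 7" --pt "5.45 0 -1.02 0 7" --pt "5.45 0 -1.02 0 7" --pt "5.45 0 -1.02 0 7" --pt "5.45 0 -1.02 0 7" --pt "5.45 0 -1.02 0 7" --pt "5.45 1 -1.02 0 7" --pt "5.45 3 -1.02 0 7" --pt "0 5 0 0 7" --pt "0 2 0 0 7" --pt "0 0 0 0 7"

```text
time_s: 19.62
ee_pos: [436.2, -355.9, 66.9]
eef_rot: [-0.484, 0.517, -0.514, 0.484]
ft_force: [0.4, 0.3, 0.7]
opening: 0.823
```

```bash

python3 - <<'E'
from look import *
st=manip.state();plan(st,[437,-359,-11],-3.55)
P=[(w,(0,0,255)) for w in (circ(39,0),circ(39,68))]
overlay("pics/c2.png",143,280,32,640,P,(0,0),amp=[437,-359,0])
overlay("pics/c2t.png",385,237,32,640,P,(0,0),amp=[437,-359,0],cam="top")
E
```

```text
t 19.62 pos [ 436.2 -355.9   66.9] zyaw -3.58 tilt 0.28 q [-0.89  0.53  1.54 -0.    1.08 -0.83] F [0.4 0.3 0.7] op 70.3
shift cm [0.33 7.79 0.12]
turn about tool y deg -0.03 or 179.97
```

View pics/c2.png

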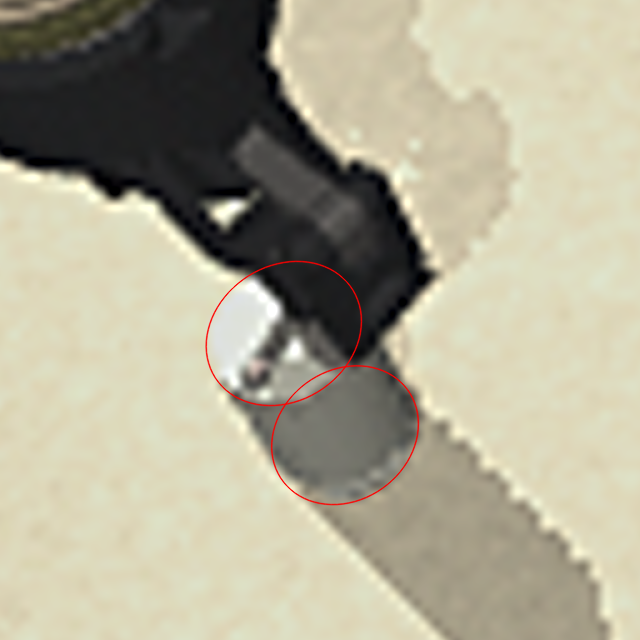

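View pics/c2t.png

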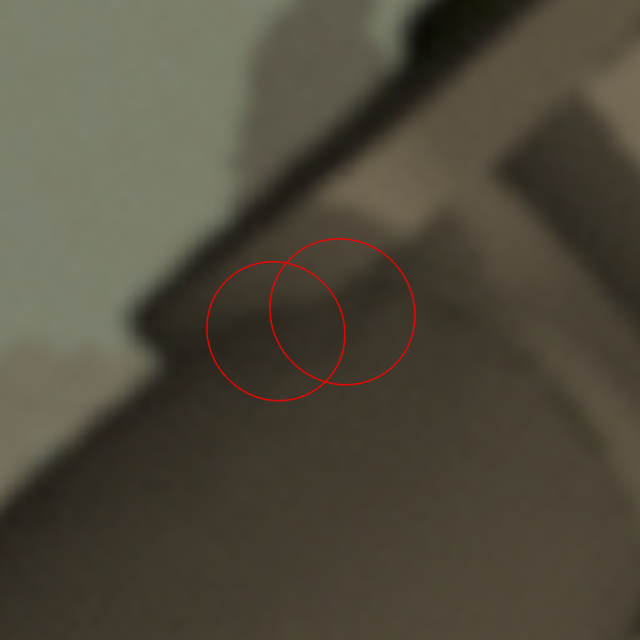

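>>> drive_tool --pt "0.15 2 0.05 0 7" --pt "0.15 2 0.05 0 7" --pt "0 2 0 0 7" --pt "0 1.8 0 0 7" --pt "0 0 0 0 7"

```text
time_s: 20.35
ee_pos: [437.9, -359.6, -9.4]
eef_rot: [-0.484, 0.516, -0.515, 0.484]
ft_force: [-0.5, -0.9, -0.3]
opening: 0.82
```

```bash

python3 - <<'E'
from look import *
st=manip.state();plan(st,[437,-359,-11],-3.55)
look("pics/c3.png",143,280,28,out=640)
E
```

```text
t 20.35 pos [ 437.9 -359.6   -9.4] zyaw -3.56 tilt 0.08 q [-0.89  0.64  1.58 -0.    0.92 -0.83] F [-0.5 -0.9 -0.3] op 70.0
shift cm [-0.05  0.16 -0.09]
turn about tool y deg -0.01 or 179.99
```

View pics/c3.png

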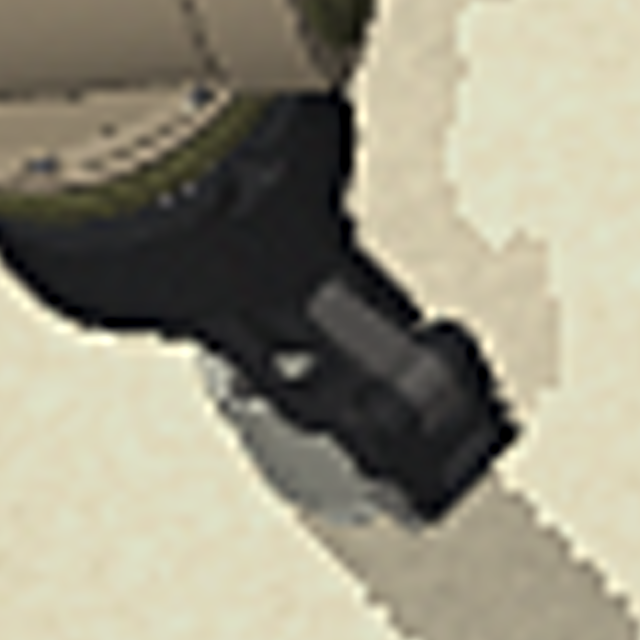

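>>> drive_tool --pt "0 0 0 0 3.4" --pt "0 0 0 0 3.4" --pt "0 0 0 0 3.4" --pt "0 0 0 0 3.4" --pt "0 0 0 0 3.4" --pt "0 0 0 0 3.4" --force 50

```text
time_s: 21.15
ee_pos: [438.4, -360.4, -7.9]
eef_rot: [0.484, -0.515, 0.516, -0.484]
ft_force: [-0.8, 1.0, 5.6]
opening: 0.433
```

>>> drive_tool --pt "0 -1 0 0 3.4" --pt "0 -4 0 0 3.4" --pt "0 -5 0 0 3.4" --pt "0 -4.5 0 0 3.4" --pt "-5 0 1.6 0 3.4" --pt "-5 0 1.6 0 3.4" --pt "-5 0 1.6 0 3.4" --pt "-5 0 1.6 0 3.4" --pt "-5 0 1.6 0 3.4" --pt "-3 0 1.0 0 3.4" --pt "0 0 0 0 3.4"

```text
time_s: 22.52
ee_pos: [545.7, -84.2, 136.6]
eef_rot: [0.485, -0.515, 0.515, -0.485]
ft_force: [0.2, -1.0, 0.3]
opening: 0.431
```

```bash

python3 - <<'E'
from look import *
st=manip.state();plan(st,[557,-58.5,140],-3.55-69.5)
look("pics/c4.png",240,195,40,out=640)
E
```

```text
t 22.52 pos [545.7 -84.2 136.6] zyaw -3.39 tilt 0.02 q [-0.37  0.42  1.5   0.    1.22 -0.31] F [ 0.2 -1.   0.3] op 36.8
shift cm [-2.64 -0.34  0.98]
turn about tool y deg 69.66 or -110.34
```

View pics/c4.png

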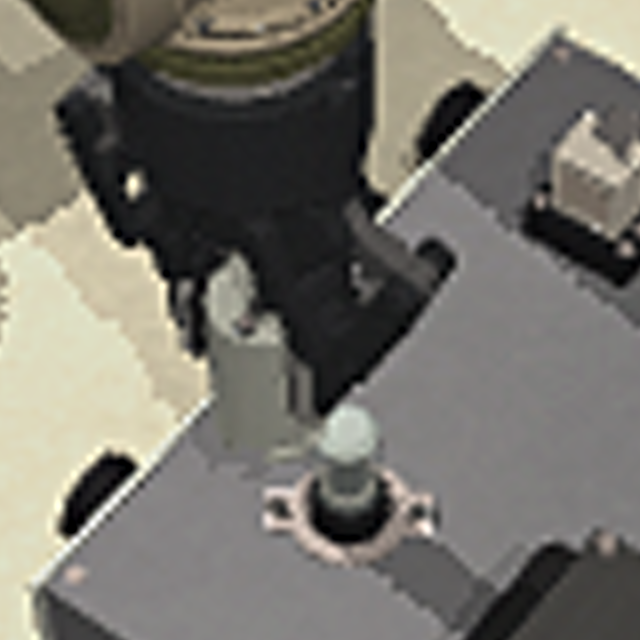

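>>> drive_tool --pt "-2.64 0 0.98 0 3.4" --pt "0 0 0 10 3.4" --pt "0 0 0 10 3.4" --pt "0 0 0 10 3.4" --pt "0 0 0 10 3.4" --pt "0 0 0 10 3.4" --pt "0 0 0 10 3.4" --pt "0 0 0 9.6 3.4" --pt "0 0 0 0 3.4"

```text
time_s: 23.7
ee_pos: [556.5, -61.4, 136.3]
eef_rot: [0.104, -0.699, 0.7, -0.103]
ft_force: [-0.5, 0.6, -0.6]
opening: 0.434
```

```bash

python3 - <<'E'
from look import *
st=manip.state();plan(st,[557,-58.5,120],-73.1)
p=st["ee_pos"]
for s in (9,): 
  P=[(w,(0,0,255)) for w in (circ(39,p[2]+s),circ(39,p[2]+s+68))]
  overlay("pics/c5.png",245,200,30,660,P,(0,0),amp=[p[0],p[1],0])
overlay("pics/c5b.png",245,200,30,660,[(circ(24,116),(0,0,255)),(circ(29.6,71.5),(0,255,0)),(circ(44,62),(0,255,0))],(0,0),amp=[557,-58.5,0])
E
```

```text
t 23.7 pos [556.5 -61.4 136.3] zyaw -73.16 tilt 0.01 q [-0.32  0.44  1.48 -0.    1.23  0.96] F [-0.5  0.6 -0.6] op 37.0
shift cm [-0.13  1.63 -0.26]
turn about tool y deg -0.06 or 179.94
```

View pics/c5.png

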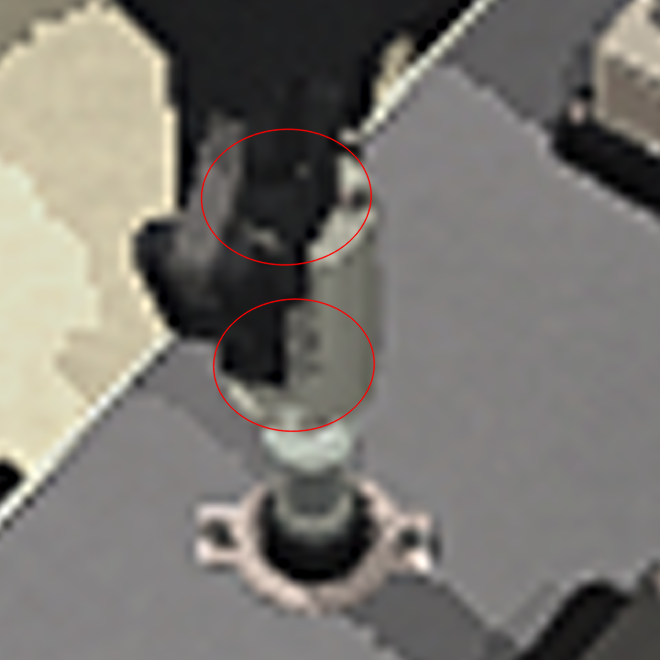

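View pics/c5b.png

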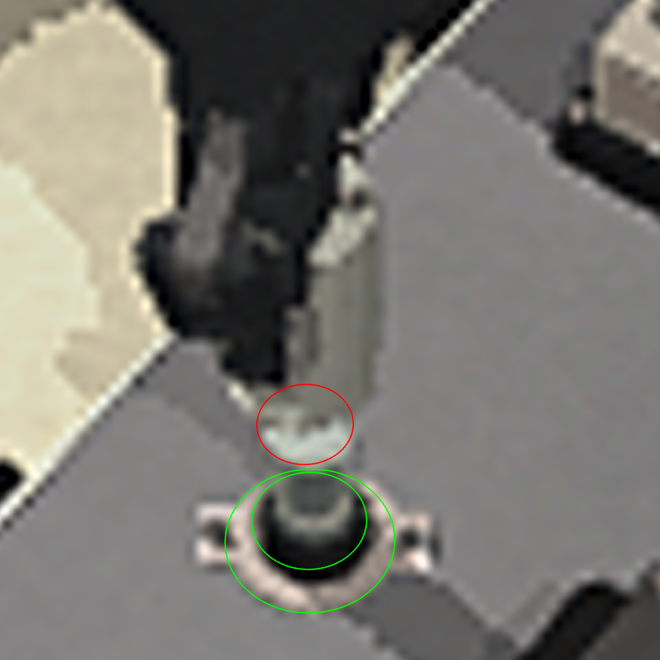

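>>> drive_tool --pt "-0.2 1.0 -0.1 0 3.4" --pt "0 0.8 0 0 3.4" --pt "0 0 0 0 3.4" --pt "0 0 0 0 3.4"

```text
time_s: 24.3
ee_pos: [558.5, -58.8, 118.2]
eef_rot: [0.104, -0.699, 0.699, -0.104]
ft_force: [0.1, -0.1, -1.9]
opening: 0.436
```

```bash

python3 - <<'E'
from look import *
st=manip.state();plan(st,[558.4,-59.8,120],-73.1)
p=st["ee_pos"]
look("pics/c6.png",245,205,25,out=700)
E
```

```text
t 24.3 pos [558.5 -58.8 118.2] zyaw -73.15 tilt 0.0 q [-0.31  0.46  1.49 -0.    1.19  0.96] F [ 0.1 -0.1 -1.9] op 37.3
shift cm [ 0.03 -0.18  0.09]
turn about tool y deg -0.05 or 179.95
```

View pics/c6.png

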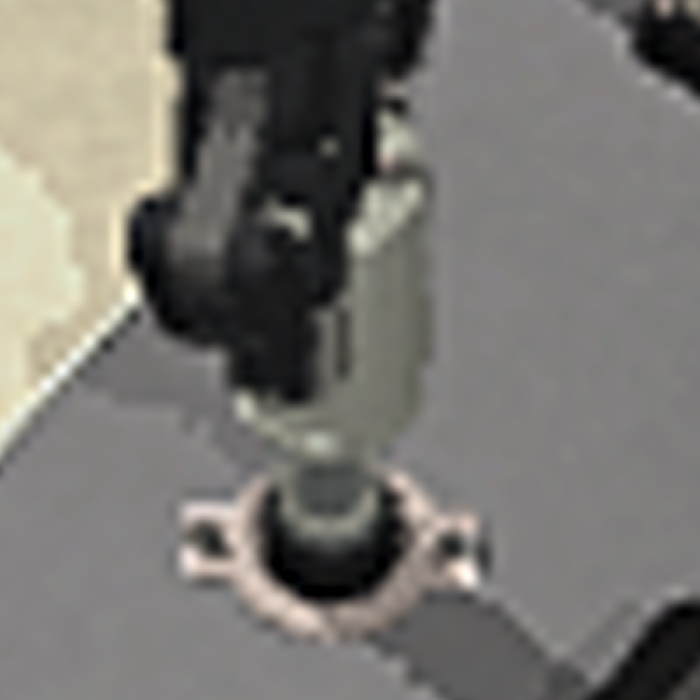

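>>> drive_tool --pt "0 0.8 0 0 3.4" --pt "0 0.8 0 0 3.4" --pt "0 0 0 0 3.4"

```text
time_s: 24.72
ee_pos: [557.9, -58.7, 101.2]
eef_rot: [-0.104, 0.7, -0.699, 0.103]
ft_force: [0.4, 0.3, -0.3]
opening: 0.435
```

>>> drive_tool --pt "0 0.8 0 0 3.4" --pt "0 0.8 0 0 3.4" --pt "0 0 0 0 3.4"

```text
time_s: 25.1
ee_pos: [558.0, -58.7, 85.3]
eef_rot: [-0.104, 0.7, -0.699, 0.103]
ft_force: [0.1, 0.6, -0.5]
opening: 0.434
```

```bash

python3 - <<'E'
from look import *
st=manip.state();plan(st,[558.4,-59.8,53],-73.1)
p=st["ee_pos"]
look("pics/c7.png",245,210,22,out=700)
E
```

```text
t 25.1 pos [558.  -58.7  85.3] zyaw -73.17 tilt 0.09 q [-0.31  0.5   1.53  0.    1.12  0.96] F [ 0.1  0.6 -0.5] op 37.1
shift cm [-0.01  3.23  0.12]
turn about tool y deg -0.07 or 179.93
```

View pics/c7.png

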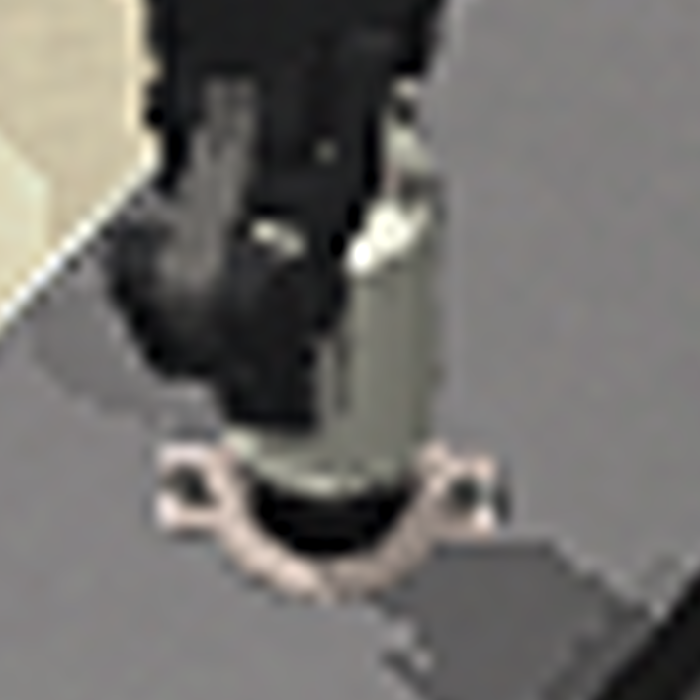

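>>> drive_tool --pt "0 0.6 0 0 3.4" --pt "0 0.4 0 0 3.4" --pt "0 0 0 0 3.4"

```text
time_s: 25.52
ee_pos: [558.2, -58.7, 75.8]
eef_rot: [-0.104, 0.7, -0.699, 0.103]
ft_force: [0.7, -0.9, -1.7]
opening: 0.434
```

>>> drive_tool --pt "0 0.4 0 0 3.4" --pt "0 0 0 0 3.4"

```text
time_s: 25.78
ee_pos: [558.2, -58.8, 71.9]
eef_rot: [-0.104, 0.7, -0.699, 0.103]
ft_force: [0.1, 0.1, -1.1]
opening: 0.436
```

>>> drive_tool --pt "0 0.3 0 0 3.4" --pt "0 0 0 0 3.4"

```text
time_s: 26.02
ee_pos: [558.3, -58.8, 68.9]
eef_rot: [-0.104, 0.7, -0.699, 0.103]
ft_force: [0.3, 0.1, -0.7]
opening: 0.432
```

>>> drive_tool --pt "0 0.3 0 0 3.4" --pt "0 0 0 0 3.4"

```text
time_s: 26.28
ee_pos: [558.3, -58.8, 65.9]
eef_rot: [-0.104, 0.7, -0.699, 0.103]
ft_force: [0.1, 0.2, -0.5]
opening: 0.432
```

>>> drive_tool --pt "0 0.3 0 0 3.4" --pt "0 0 0 0 3.4"

```text
time_s: 26.52
ee_pos: [557.7, -58.3, 63.1]
eef_rot: [-0.104, 0.7, -0.699, 0.103]
ft_force: [-4.0, 2.2, 1.8]
opening: 0.438
```

```bash

python3 - <<'E'
from look import *
st=manip.state();plan(st,[558.4,-59.8,53],-73.1)
look("pics/c8.png",245,210,22,out=700)
E
```

```text
t 26.52 pos [557.7 -58.3  63.1] zyaw -73.16 tilt 0.12 q [-0.31  0.53  1.55  0.    1.07  0.96] F [-4.   2.2  1.8] op 37.4
shift cm [-0.03  1.01  0.16]
turn about tool y deg -0.06 or 179.94
```

View pics/c8.png

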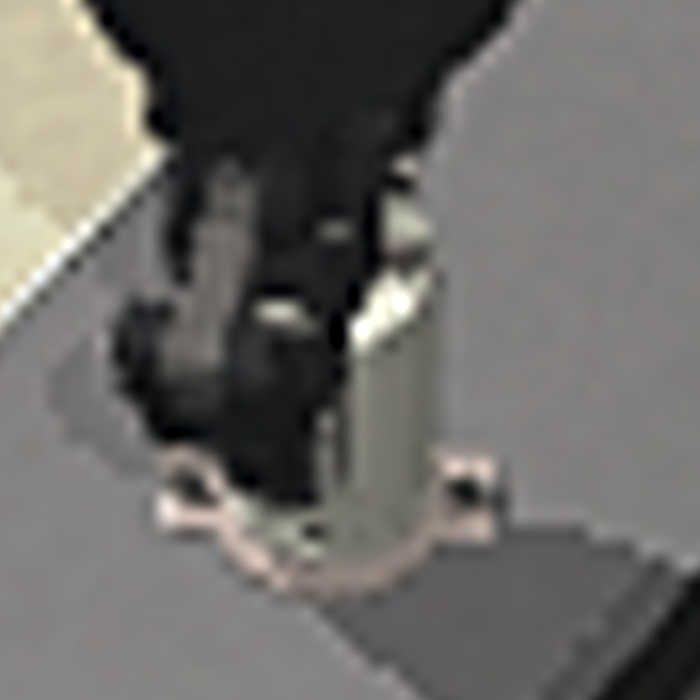

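>>> drive_tool --pt "0.06 0 -0.14 0 3.4" --pt "0 0 0 0 3.4"

```text
time_s: 26.82
ee_pos: [557.5, -57.7, 63.0]
eef_rot: [0.103, -0.699, 0.7, -0.104]
ft_force: [-2.3, 0.5, -2.0]
opening: 0.43
```

>>> drive_tool --pt "0 0.2 0 0 3.4" --pt "0 0 0 0 3.4"

```text
time_s: 27.08
ee_pos: [557.4, -57.7, 60.9]
eef_rot: [-0.104, 0.7, -0.699, 0.103]
ft_force: [-1.2, -0.3, -1.3]
opening: 0.434
```

>>> drive_tool --pt "0 0.2 -0.03 0 3.4" --pt "0 0 0 0 3.4"

```text
time_s: 27.32
ee_pos: [557.4, -57.5, 59.2]
eef_rot: [0.103, -0.699, 0.7, -0.104]
ft_force: [-2.2, 0.1, 0.5]
opening: 0.434
```

>>> drive_tool --pt "0 0.2 0 0 3.4" --pt "0 0 0 0 3.4"

```text
time_s: 27.58
ee_pos: [557.4, -57.5, 57.3]
eef_rot: [0.103, -0.699, 0.7, -0.104]
ft_force: [-1.7, -1.6, 2.6]
opening: 0.434
```

>>> drive_tool --pt "0 0.2 0 0 3.4" --pt "0 0 0 0 3.4"

```text
time_s: 27.82
ee_pos: [557.4, -57.5, 55.3]
eef_rot: [0.103, -0.699, 0.7, -0.104]
ft_force: [-2.4, -2.2, 3.5]
opening: 0.436
```

>>> drive_tool --pt "0 0.15 0 0 3.4" --pt "0 0 0 0 3.4"

```text
time_s: 28.08
ee_pos: [557.5, -57.5, 54.2]
eef_rot: [0.103, -0.699, 0.7, -0.104]
ft_force: [-3.8, -1.1, 7.2]
opening: 0.433
```

>>> drive_tool --pt "0 0.1 0 0 3.4" --pt "0 0 0 0 3.4"

```text
time_s: 28.32
ee_pos: [557.5, -57.5, 54.1]
eef_rot: [0.103, -0.699, 0.7, -0.104]
ft_force: [-8.0, -0.4, 15.8]
opening: 0.431
```

```bash

python3 - <<'E'
from look import *
st=manip.state();plan(st,[558.4,-59.8,53],-73.1)
look("pics/c9.png",245,210,22,out=700)
E
```

```text
t 28.32 pos [557.5 -57.5  54.1] zyaw -73.16 tilt 0.06 q [-0.31  0.53  1.56 -0.    1.04  0.97] F [-8.  -0.4 15.8] op 36.8
shift cm [-0.02  0.11  0.24]
turn about tool y deg -0.06 or 179.94
```

View pics/c9.png

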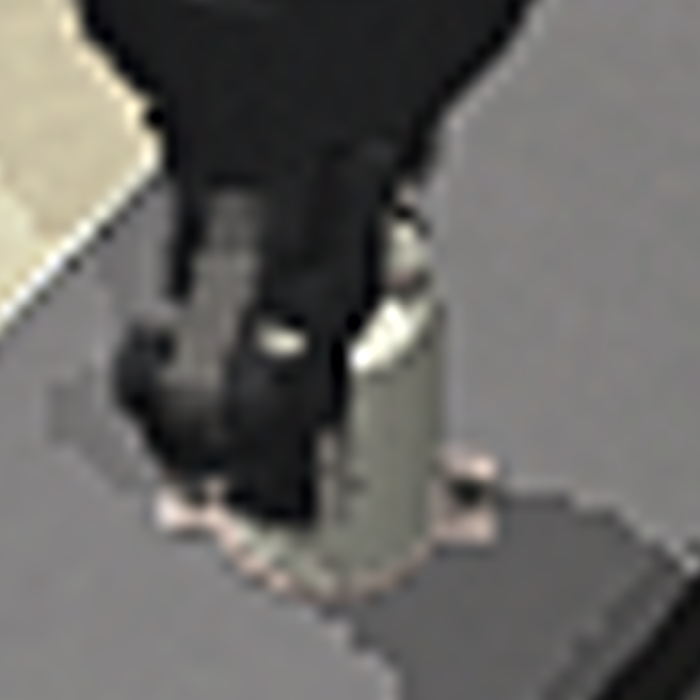

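>>> drive_tool --pt "0.07 -0.1 0 0 3.4" --pt "0 0 0 7 3.4" --pt "0 0 0 7 3.4" --pt "0 0 0 0 3.4"

```text
time_s: 28.88
ee_pos: [557.3, -57.5, 54.2]
eef_rot: [0.016, -0.707, 0.707, -0.018]
ft_force: [-1.2, 0.3, 6.6]
opening: 0.433
```

>>> drive_tool --pt "0 0 0 7 3.4" --pt "0 0 0 7 3.4" --pt "0 0 0 0 3.4"

```text
time_s: 29.25
ee_pos: [557.1, -57.3, 54.2]
eef_rot: [0.07, 0.704, -0.704, -0.069]
ft_force: [-2.0, 1.3, 6.9]
opening: 0.434
```

```bash

python3 - <<'E'
from look import *
st=manip.state();plan(st,[557.4,-57.5,54],-115);print(st["ft_torque"])
look("pics/d0.png",245,210,22,out=700)
E
```

```text
t 29.25 pos [557.1 -57.3  54.2] zyaw -101.25 tilt 0.07 q [-0.31  0.53  1.56  0.    1.04  1.45] F [-2.   1.3  6.9] op 37.1
shift cm [-0.04  0.02  0.01]
turn about tool y deg 13.75 or -166.25
[ 0.10990198  0.50837815 -0.08341327]
```

View pics/d0.png

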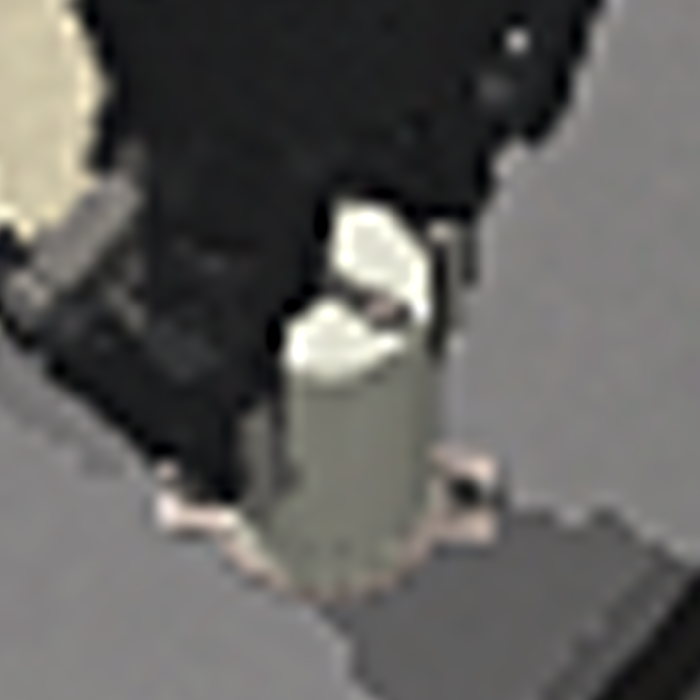

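>>> drive_tool --pt "0 0 0 7 3.4" --pt "0 0 0 7 3.4" --pt "0 0 0 0 3.4"

```text
time_s: 29.68
ee_pos: [556.9, -57.2, 54.2]
eef_rot: [0.155, 0.69, -0.69, -0.154]
ft_force: [-3.3, 2.0, 8.3]
opening: 0.431
```

```bash

python3 - <<'E'
from look import *
st=manip.state();plan(st,[557.1,-57.3,54],-115);print(st["ft_torque"])
f=look("pics/d1.png",245,210,18,out=720)
def l(a): 
    t=np.radians(a);return np.array([(-19*np.cos(t),-19*np.sin(t),130),(19*np.cos(t),19*np.sin(t),130)])
overlay("pics/d2.png",245,210,18,720,[(circ(39,62),(0,255,0)),(circ(39,130),(0,255,0)),(l(-11),(0,0,255))],(.4,-.4),amp=[557.5,-58,0])
for q in("relay_mid","shield"): print(q,[(d["centre"],d["confidence"]) for d in spot_in("scene",q)][:1])
E
```

```text
t 29.68 pos [556.9 -57.2  54.2] zyaw -115.24 tilt 0.05 q [-0.31  0.53  1.56  0.    1.04  1.7 ] F [-3.3  2.   8.3] op 36.8
shift cm [-0.02  0.02  0.  ]
turn about tool y deg -0.24 or 179.76
[0.27411789 0.59131573 0.02242139]
relay_mid []
shield [([566.4, -66.6, 115.7], 0.5)]
```

View pics/d1.png

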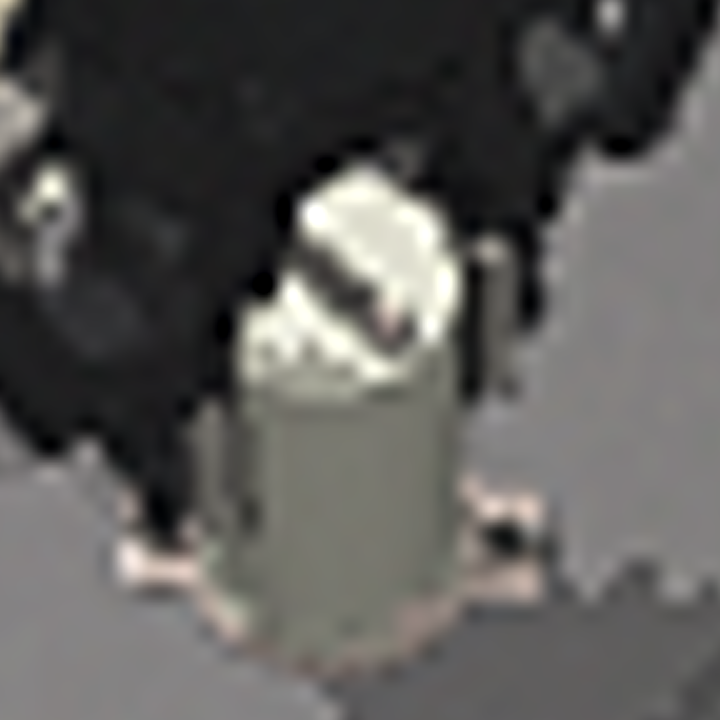

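View pics/d2.png

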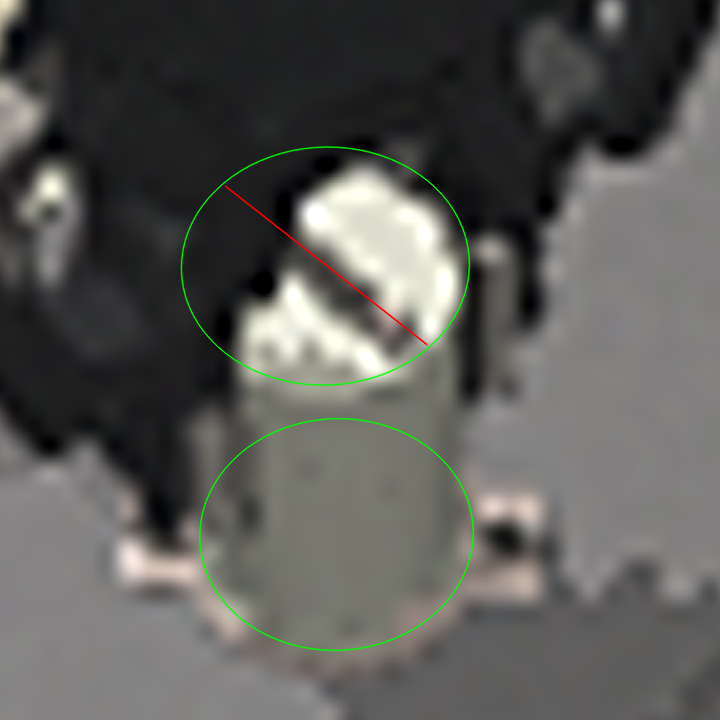

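```bash

python3 - <<'E'
from look import *
f=look("pics/d3.png",255,200,60,out=720)
E
```

```text
(no output)
```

View pics/d3.png

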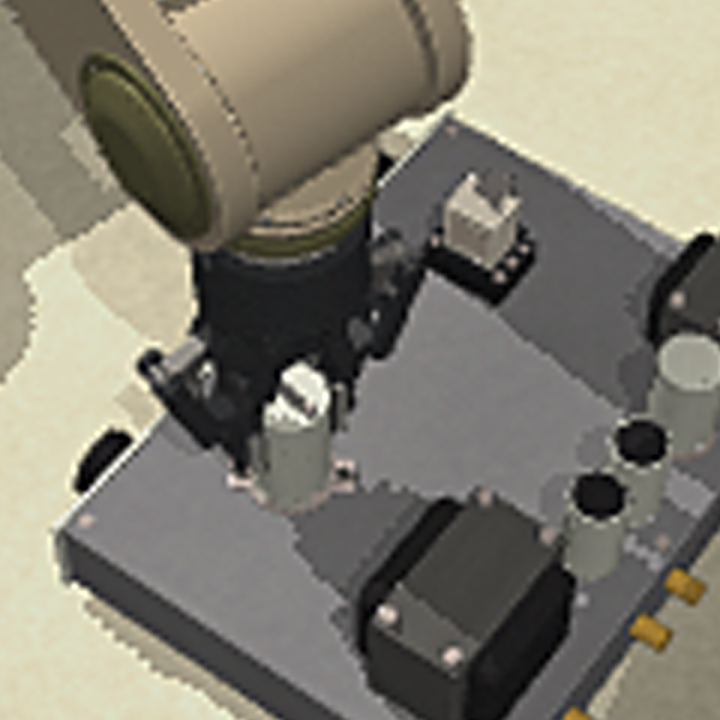

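The picture shows the relay upright in its socket with the nib still over it (about (495,185)). The can is down on the flange and in the grip. I am handing in now.

```bash
python3 -c "
from bench import manip
print(manip.sign_off()); s=manip.state(); print(s['time_s'],s['opening'],s['ft_force'])"
```

```text
the job is handed in; nothing more can be done
None
the job is handed in; nothing more can be done
```

I plugged in the relay, shut its lever, and put the can over the bare valve. The can is pushed down onto the flange and twisted about 42° clockwise. I handed in still gripping it at 50 N, about 30 s into the 72 s allowed. Hand-in gave no verdict.

**Last checks**
- **Relay:** pushing down met a hard stop at the height expected for fully seated. In the picture afterwards it matched the outline of a seated relay.
- **Lever:** it met a hard stop at about 17 N, at the shut position. The nib still lay over the relay in the last picture.
- **Can:** the push force rose like the spring's, up to a hard stop, and only a thin rim of flange shows around the can. The strap reads about -12°, against about 31° for the valve socket. That makes the twist about 43°, good to about 3°, with no click.
- **Bystanders:** I never went near the carton, tape roll or screwdriver, but I didn't check them again at the end.

**What disagreed**
- **Tool height:** the reported tool point was about 33 mm lower than the fingertips looked in the pictures. My first try at the relay closed on nothing, just above it. After that I set heights from the pictures and from contact.
- **Valve socket angle:** it sits about 34° round from the amplifier's x axis, so I lined the can up with the socket as measured.
- **Can alignment:** it first touched the collar's taper 1–2 mm off centre, and I corrected that from the side force.

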